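# Box up the service set and pin the cover

### The job

Look which of the two grey cases holds the brake pad, and put every spark plug, the feeler gauge and the hex key set that lie on the bench today (some may be missing) into that case, leaving the marker pen on the bench and the tape roll in the other case. Then lay the loose cover flat on the packed case with the two eye plates standing up through its slots, and push the locking pin sideways through both eyes until its handle meets the eye plate.

Things in the scene. Friction and masses are not known exactly. Their poses are not given: they have to be found in the camera images.
- case_1: the left of two like open grey cases fixed to the top: outside 130 (x) x 150 (y) mm, walls and floor 5 mm, rim 75 mm high. Origin under its centre. On its front (-x) side stand two upright steel eye plates, at x = -83 mm, y = +20 and -20 mm, each 30 mm wide (x), 6 mm thick (y), up to 125 mm above the bench, with an 18 mm round hole, axis along y.
- case_1_eyes (a point): the left case: point midway between its two eye plates on the axis of their holes, 109 mm above the bench; the axis runs along the case's y. The outer faces of the plates are 23 mm from this point.
- case_2: the right of two like open grey cases fixed to the top: outside 130 (x) x 150 (y) mm, walls and floor 5 mm, rim 75 mm high. Origin under its centre. On its front (-x) side stand two upright steel eye plates, at x = -83 mm, y = +20 and -20 mm, each 30 mm wide (x), 6 mm thick (y), up to 125 mm above the bench, with an 18 mm round hole, axis along y.
- case_2_eyes (a point): the right case: point midway between its two eye plates on the axis of their holes, 109 mm above the bench; the axis runs along the case's y. The outer faces of the plates are 23 mm from this point.
- spark_plug_1_mid (a point): used spark plug lying on the bench, 18 x 70 x 19 mm, long axis along y: metal hexagon half to +y (18 mm wide), white ceramic half to -y. The point is the middle of the 37 mm long metal half, where it is gripped (across x), 9.5 mm above its underside; the plug reaches 18.5 mm from it to +y and 51.5 mm to -y. May be absent.
- spark_plug_2_mid (a point): used spark plug lying on the bench, 18 x 70 x 19 mm, long axis along y: metal hexagon half to +y (18 mm wide), white ceramic half to -y. The point is the middle of the 37 mm long metal half, where it is gripped (across x), 9.5 mm above its underside; the plug reaches 18.5 mm from it to +y and 51.5 mm to -y. May be absent.
- spark_plug_3_mid (a point): used spark plug lying on the bench, 18 x 70 x 19 mm, long axis along y: metal hexagon half to +y (18 mm wide), white ceramic half to -y. The point is the middle of the 37 mm long metal half, where it is gripped (across x), 9.5 mm above its underside; the plug reaches 18.5 mm from it to +y and 51.5 mm to -y. May be absent.
- spark_plug_4_mid (a point): used spark plug lying on the bench, 18 x 70 x 19 mm, long axis along y: metal hexagon half to +y (18 mm wide), white ceramic half to -y. The point is the middle of the 37 mm long metal half, where it is gripped (across x), 9.5 mm above its underside; the plug reaches 18.5 mm from it to +y and 51.5 mm to -y. May be absent.
- feeler_gauge_mid (a point): folded steel feeler gauge, 17 x 95 x 12 mm, long axis along y; the point is its centre, 5.5 mm above its underside. May be absent.
- hex_key_set_mid (a point): folded hex key set, 26 x 95 x 27 mm, long axis along y; the point is its centre, 13 mm above its underside. May be absent.
- marker_mid (a point): marker pen lying among the things on the bench, 17 x 130 x 17 mm, long axis along y; the point is its centre. Not part of the set: it stays on the bench.
- brake_pad_mid (a point): brake pad (61 x 123 x 16 mm) lying flat in one of the two cases; the point is its centre. It marks the case to use.
- tape_roll_mid (a point): roll of insulating tape (63 x 72 x 19 mm) lying in the other case; the point is its centre. It stays there.
- cover_grip (a point): loose flat steel cover 177 (x) x 150 (y) x 6 mm lying at the left, with a black bar grip on top 60 mm long (x), 18 mm wide (y), 34 mm high. The point is the bar grip's centre, 23 mm above the cover's underside, 2 mm to +x of the plate's centre. Seated on a case (x along the case's x, underside on the rim) it is 19.5 mm to -x of the case's centre, 98 mm above the bench.
- cover_slots (a point): the cover: point midway between its two slots (near its front, -x, edge), at the underside, 63.5 mm to -x of cover_grip. Each slot is 38 mm (x) x 14 mm (y), centred 20 mm to either side (y); they take the eye plates of a case with 4 mm play all round.
- pin_grip (a point): locking pin at the right: black block handle 50 mm long, 22 mm wide (y), 18 mm high (z), then a round steel shank, 12 mm diameter, 78 mm long, last 8 mm tapered. The point is the handle's centre, 9 mm above its underside; x points along the shank to its tip. Pushed home from either side, the handle's end face meets the outer eye plate and this point is 48 mm from the middle of the eyes.
- pin_shoulder (a point): the locking pin: centre of the handle's end face where the shank begins, 25 mm from pin_grip along its x.
- pin_tip (a point): the locking pin: tip of the shank, 78 mm from pin_shoulder along its x.

How it is judged:
By the outcome, as a careful person would: the job done as asked, in the order asked, and still so for the second after the job is handed in, with the robot touching nothing.
Of spark_plug_1, spark_plug_2, spark_plug_3, spark_plug_4, feeler_gauge, hex_key_set only 4 to 6 are there at a start; the rules pass over those that are not, and their reading is None.
At some moment in a run one of spark_plug_1, spark_plug_2, spark_plug_3, spark_plug_4, feeler_gauge, hex_key_set may be knocked a few centimetres aside while the robot is not near it.
It also fails if it takes over 210 s, if anything falls off the work surface, if the arm or the gripper's body presses on something with over 40 N, if the wrist force passes 120 N, or if a joint passes its speed limit or range.

### The arm

A 6-joint arm with a two-finger parallel gripper is mounted at the origin on a cart in front of the work surface, level with it; the furniture and walls round the work are solid. World frame = base frame: x ahead of the robot, y to its left, z up, the work surface at z = 0. Lengths are in m, angles in rad, forces in N, time in s.
With the tool pointing down it reaches from about 0.35 to 0.975 m from the base axis. Payload 4.9 kg.
Tool frame: the origin (TCP) lies at the very end of the fingers, on their centre line; the grasp point (between the pads) lies 19 mm behind it; z points along the fingers, y is the line along which they close (so a half turn about z gives the same grasp; the last joint's range is limited). The gripper opens to 85 mm and grips with 20 to 120 N. Pads are 22 mm wide; open, the fingers measure 114 mm over their backs; the gripper's body (76 mm by 85 mm) begins 54 mm behind the grasp point. The pads swing forward as they close: fully open they stand 13 mm farther back than shut.
Start: joints at [-1.435, 0.053, 1.613, -0, 1.476, -0.119], TCP at [0.158, -0.605, 0.231] pointing down, gripper open.
Joint ranges: [-3.01, 3.01], [-1.01, 2.22], [0.06, 2.58], [-1.02, 4.17], [0.09, 2.62], [-3.14, 3.14]. Speed limits (rad/s): [2.57, 2.57, 3.14, 3.14, 3.14, 3.14].

### API

Orientations are given as a rotation vector (axis times angle).
In Python, from station import ctrl gives the robot as it stands. The module is installed in compiled form; this text tells all that it offers.
- The arm moves only by the tool jog_arm, never from a script. Its argument "steps" is a list of rows, each an object with "delta_rot": the turn, a rotation vector about the tool's x, y, z in degrees, a list of three; "linear": the shift along the tool's x, y, z in m, a list of three; "grip": the finger opening in m, from 0 to 0.0854. In form: [{"delta_rot": [rx, ry, rz], "linear": [x, y, z], "grip": grip}, ...]. A call has 1 to 10 rows; each row shifts and turns the commanded pose from where the row before left it, along the tool's axes as they then stand; what a row does not reach is not made up. A row lasts 1/10 s, in which the tool goes at most 50 mm and 8.59 degrees, less where a joint would pass 70% of its speed; a pose out of reach is approached as far as the arm can. A call with a gripper value outside its range is refused whole. The fingers move at their own pace and stop on an object; "newtons" is the grip in N (left out, the last holds). Time passes only in rows, so rows that do not move let the fingers close. It gives the time, the measured TCP pose, the force, the opening and the grip force at its end, in the units of the state.
- ctrl.get_obs(): the state, without advancing time (a new reading comes with each control period).
- ctrl.get_image(name): name is "scene" or "top"; returns (picture, depth): 384x512x3 uint8, red, green, blue; 384x512 float32, m along the optical axis (not along the pixel's ray), 0 where there is no reading.
- ctrl.camera_info(name): a dict with "camera_matrix" (3x3 intrinsics, pixels), "distortion" ([k1, k2, p1, p2, k3] as OpenCV has them; the pictures are not rectified), "R" (3x3) and "t" (3): a world point X has camera coordinates R X + t. Camera axes: x right, y down, z forward; pixel columns grow to the right and rows downward; lengths in m; the calibration is good to about 2 mm. A picture is of the moment at which its call begins. camera_info takes no time and is no camera call.
- ctrl.finish_job(): hands the job in; it is judged then, once.
The state is a dict: "t": time; "q": joint angles; "dq": joint speeds; "effort": joint torques, N m; "tool_pos": TCP position; "tool_rot": TCP orientation; "contact_force": force on the tool from outside, world axes, zero at the start; "wrist_torque": the same for the moment, N m; "opening": finger opening in m; "grip_force": force on a finger pad.
Only numpy, scipy, OpenCV 4.12 (cv2) and the standard library are available. Lean on these libraries where they do the work, as an engineer would, in place of code of your own. Each camera call takes 0.05 s, during which the arm holds its last target. There are 200 camera calls.

## Working session

There is one attempt and no reset: what is moved stays moved. The work goes in short steps, Python scripts to look and compute and a tool call to move; the robot and the scene stay as the last step left them, time stands still between calls to the robot, and variables do not carry over. Pictures are saved under pics/ and viewed, at most 14 in all, crops included, and the job is handed in when it is done.

Besides the shell and the picture viewer there is one more tool, called after "Emit:" as name(argument=value, ...) on one line, values as JSON. jog_arm: Moves the arm, as the interface text tells. Its arguments: {"type":"object","properties":{"steps":{"type":"array"},"newtons":{"type":"number"}},"required":["steps"]}

```bash
mkdir -p pics
cat > h.py <<'E'
import numpy as np,cv2
from station import ctrl
def info(n):
    c=ctrl.camera_info(n);return np.array(c["camera_matrix"],float),np.array(c["distortion"],float),np.array(c["R"],float),np.array(c["t"],float)
def cast(n,px,z):
    K,D,R,t=info(n);p=cv2.undistortPoints(np.array(px,float).reshape(-1,1,2),K,D).reshape(-1,2)
    d=np.c_[p,np.ones(len(p))]@R;o=-R.T@t
    return o+d*((z-o[2])/d[:,2])[:,None]
def cloud(n,dep):
    K,D,R,t=info(n);h,w=dep.shape
    g=np.stack(np.meshgrid(np.arange(w),np.arange(h)),-1).reshape(-1,1,2).astype(float)
    p=cv2.undistortPoints(g,K,D).reshape(-1,2);z=dep.reshape(-1,1)
    return ((np.c_[p,np.ones(len(p))]*z-t)@R).reshape(h,w,3)
def proj(n,X):
    K,D,R,t=info(n);return cv2.projectPoints(np.array(X,float).reshape(-1,1,3),cv2.Rodrigues(R)[0],t,K,D)[0].reshape(-1,2)
def snap(n,f):
    im,d=ctrl.get_image(n);cv2.imwrite(f"pics/{f}.png",im[:,:,::-1]);np.savez(f"pics/{f}.npz",im=im,d=d);return im,d
E
python3 - <<'E'
from h import *
for n in("scene","top"):
    im,d=snap(n,n+"0");K,D,R,t=info(n);print(n,K[0,0],-R.T@t,R[2],(d==0).mean())
    a=cv2.imread(f"pics/{n}0.png");cv2.imwrite(f"pics/{n}0b.png",cv2.resize(a,(800,600)))
o=ctrl.get_obs();print(o)
E
```

```text
scene 442.8411554678163 [-0.29466222 -1.07526364  0.74872262] [ 0.53310929  0.71920973 -0.44556912] 0.0040740966796875
top 377.2744662155962 [ 0.46855365 -0.04317321  1.09967496] [ 0.04992027  0.02610589 -0.99841196] 0.004221598307291667
{'t': 0.1, 'q': array([-1.43499755e+00,  5.33481483e-02,  1.61415220e+00,  6.35656654e-06,
        1.47600455e+00, -1.18992446e-01]), 'dq': array([ 0.00099594, -0.00210634, -0.00267988,  0.00182789,  0.00076267,
       -0.0013816 ]), 'effort': array([-1.54494617e-03, -3.94908786e+01, -3.71364248e+01, -2.20701827e-04,
        3.94951567e-03, -1.23275845e-05]), 'tool_pos': array([ 0.15745705, -0.60425895,  0.23015311]), 'tool_rot': array([-3.11423704e+00, -3.98899515e-01,  1.52925855e-05]), 'contact_force': array([0.60781304, 0.86998377, 0.17359486]), 'wrist_torque': array([ 0.00897119,  0.00537579, -0.00749346]), 'grip_force': 0.0, 'opening': 0.08553946079726656}
```

View pics/top0b.png

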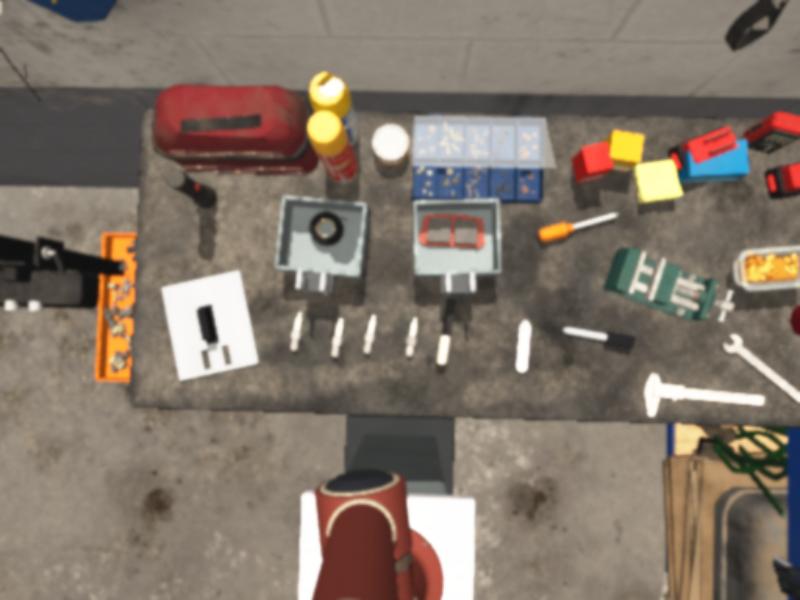

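View pics/scene0b.png

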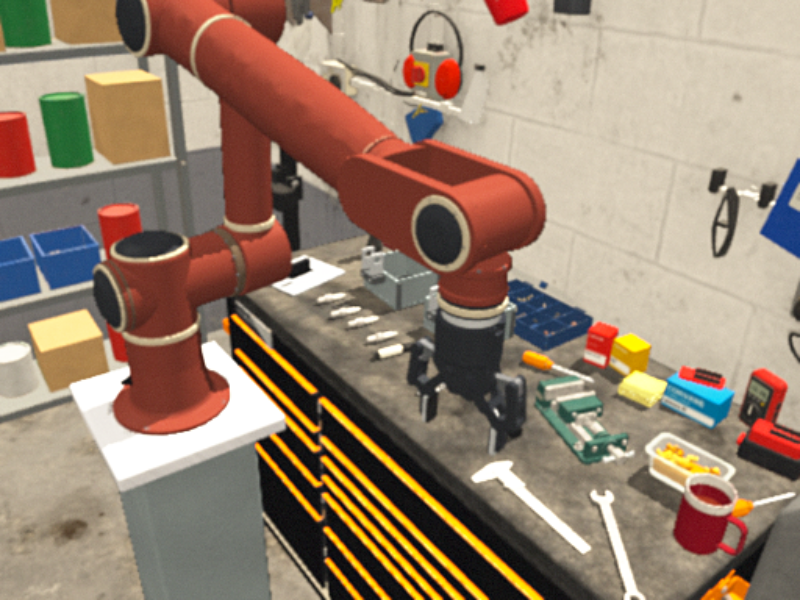

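Top view (800x600): the tape is in the left case at (325,228), and the brake pad in the right case at (452,230), so case_2 is the target. Spark plugs lie at (298,330), (338,335), (370,333) and (412,337). The marker is probably at (447,335), and a gauge or hex set at (523,345). The pin is at (600,338) with its tip to the left, and the cover at (210,325). Next I measure them with depth.

Run:
```python
from h import *
z=np.load("pics/top0.npz");im,d=z["im"],z["d"];P=cloud("top",d)
Z=P[:,:,2]
print("table z",np.median(Z[225:245,100:340]))
# crop bench
c=im[115:260,95:415][:,:,::-1];cv2.imwrite("pics/crop0.png",cv2.resize(c,None,fx=2.5,fy=2.5,interpolation=cv2.INTER_CUBIC))
m=((P[:,:,0]>0.25)&(P[:,:,0]<0.52)&(P[:,:,1]>-0.5)&(P[:,:,1]<0.42)&((Z>0.006)&(Z<0.08)|(im.min(2)>150))).astype(np.uint8)
n,l,s,cen=cv2.connectedComponentsWithStats(m)
for i in range(1,n):
    if s[i,4]<40: continue
    k=l==i;r,cc=np.nonzero(k);(u,v),wh,a=cv2.minAreaRect(np.c_[cc,r].astype(np.float32))
    zz=Z[k];X=cast("top",[[u,v]],np.median(zz))[0]
    print(i,s[i],"uv",round(u,1),round(v,1),"sizemm",np.round(np.array(wh)*1.09/377*1000),round(a,1),"X",X.round(4),"z90",np.percentile(zz,[50,95]).round(4),np.median(im[k],0), P[k][:,:2].min(0).round(3),P[k][:,:2].max(0).round(3))
for nm,(a,b,cc,dd) in dict(c1=(122,182,170,240),c2=(122,182,258,325)).items():
    k=np.zeros(Z.shape,bool);k[a:b,cc:dd]=1
    rim=k&(Z>0.068)&(Z<0.082);q=P[rim][:,:2].astype(np.float32);print(nm,cv2.minAreaRect(q),q.mean(0),np.median(Z[rim]))
    e=np.zeros(Z.shape,bool);e[165:195,cc:dd]=1;e&=(Z>0.115)&(Z<0.135);q=P[e];print("eyes",len(q),q.mean(0) if len(q) else 0,q.min(0),q.max(0))
```

```text
table z -0.0010114567465465472
26 [ 108  187   58   57 2602] uv 134.3 210.7 sizemm [163. 153.] 78.7 X [0.4502 0.3392 0.0045] z90 [0.0045 0.0352] [249. 248. 246.] [ 0.354 -0.043] [0.52 0.42]
28 [279 191  12  45 277] uv 284.8 213.0 sizemm [ 19. 130.] 7.6 X [ 0.4558 -0.0998  0.0142] z90 [0.0142 0.0182] [89. 83. 73.] [ 0.393 -0.114] [ 0.519 -0.084]
32 [186 199   8  25 122] uv 189.4 211.0 sizemm [17. 71.] 15.9 X [0.454  0.1756 0.0117] z90 [0.0117 0.0164] [234.  226.  210.5] [0.419 0.168] [0.489 0.186]
33 [233 201   8  25 121] uv 236.5 213.0 sizemm [17. 71.] 16.7 X [0.452  0.0392 0.0121] z90 [0.0121 0.017 ] [232. 227. 210.] [0.417 0.03 ] [0.487 0.049]
35 [212 203   8  25 120] uv 215.4 215.0 sizemm [18. 71.] 7.1 X [0.4446 0.0998 0.0129] z90 [0.0129 0.0172] [232.  224.5 208. ] [ 0.41  -0.043] [0.479 0.11 ]
36 [260 203   7  25 119] uv 263.0 215.0 sizemm [69. 17.] 90.0 X [ 0.4483 -0.0374  0.0123] z90 [0.0123 0.0179] [231. 221. 205.] [ 0.413 -0.046] [ 0.483 -0.029]
37 [330 204  10  35 266] uv 334.6 221.0 sizemm [24. 99.] 4.1 X [ 0.4366 -0.2434  0.0092] z90 [0.0092 0.0128] [253. 252. 250.] [ 0.3
[... 182 characters left out ...]
8]
41 [412 239  13  28 262] uv 418.0 252.5 sizemm [78. 35.] 90.0 X [ 0.353  -0.484   0.0028] z90 [0.0028 0.0075] [253. 251. 245.] [ 0.314 -0.5  ] [ 0.392 -0.466]
c1 ((0.6123172640800476, 0.1283154934644699), (0.15124443173408508, 0.15239344537258148), 86.21711730957031) [0.6103764  0.12907977] 0.07288307565040437
eyes 64 [0.54021183 0.1323843  0.1229374 ] [0.52408239 0.1100277  0.11560909] [0.55440608 0.15720931 0.12804512]
c2 ((0.617520272731781, -0.11290670931339264), (0.1491064876317978, 0.15051211416721344), 2.795243263244629) [ 0.612265 -0.114404] 0.07312004389518198
eyes 61 [ 0.5439293  -0.11241848  0.12322615] [ 0.52945691 -0.13936902  0.11559556] [ 0.55878096 -0.09230863  0.12940993]
```

View pics/crop0.png

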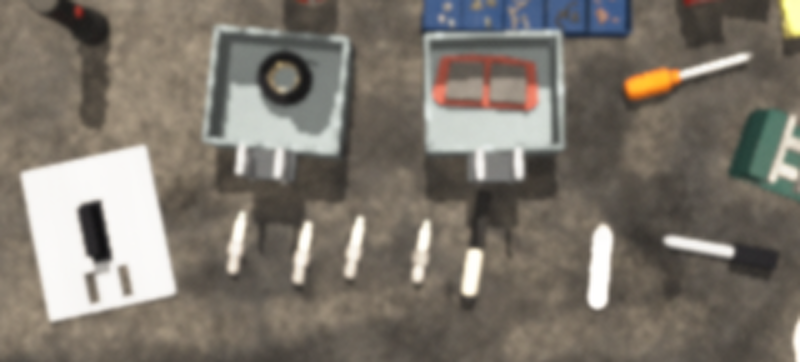

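Hex-key set absent: the item at (600,265) in the crop is about 95 long and 12 high, so it is the feeler gauge. Four plugs at x≈238, 303, 355 and 422, marker at (480,240). Next are the long axes, the plugs' thick ends, and the cover, eyes and pin.

```bash
cat > meas.py <<'E'
from h import *
def items(im,d,lo=0.006,xr=(0.25,0.52),yr=(-0.30,0.26),out=True):
    P=cloud("top",d);Z=P[:,:,2];res=[]
    m=((P[:,:,0]>xr[0])&(P[:,:,0]<xr[1])&(P[:,:,1]>yr[0])&(P[:,:,1]<yr[1])&((Z>lo)&(Z<0.05)|(im.min(2)>150))).astype(np.uint8)
    n,l,s,cen=cv2.connectedComponentsWithStats(m)
    for i in range(1,n):
        if s[i,4]<60: continue
        k=l==i;r,c=np.nonzero(k);X=cast("top",np.c_[c,r],0.010)[:,:2]
        cc=X.mean(0);u=np.linalg.svd(X-cc)[2][0];u=u*np.sign(u[0]);t=(X-cc)@u;w=(X-cc)@[-u[1],u[0]]
        b=np.linspace(t.min(),t.max()+1e-6,8);h=[(Z[k][(t>=b[j])&(t<b[j+1])]) for j in range(7)]
        print(s[i,4],"c",cc.round(4),"mid",(cc+u*(t.min()+t.max())/2).round(4),"yaw",np.degrees(np.arctan2(u[1],u[0])).round(1),"L",np.ptp(t).round(3))
        print("   hmax",[int(x.max()*1000) for x in h],"n",[len(x) for x in h])
E
python3 - <<'E'
from meas import *
z=np.load("pics/top0.npz");im,d=z["im"],z["d"];items(im,d)
P=cloud("top",d);Z=P[:,:,2];g=im.max(2)
def pca(k,zz,nm):
    r,c=np.nonzero(k);X=cast("top",np.c_[c,r],zz)[:,:2];cc=X.mean(0);(o,wh,a)=cv2.minAreaRect((X*1000).astype(np.float32))
    u=np.linalg.svd(X-cc)[2][0];print(nm,len(X),"c",cc.round(4),"rect",np.round(o,1),np.round(wh,1),round(a,1),"yaw",np.degrees(np.arctan2(u[1],u[0])).round(1))
box=np.zeros(Z.shape,bool);box[165:250,95:175]=1
m=box&(im.min(2)>170);m=cv2.morphologyEx(m.astype(np.uint8),cv2.MORPH_CLOSE,np.ones((9,9)));pca(m>0,0.006,"cover")
pca(box&(Z>0.03),0.040,"grip")
dk=box&(m>0)&(g<130)&(Z<0.02);n,l,s,_=cv2.connectedComponentsWithStats(dk.astype(np.uint8))
for i in range(1,n):
    if s[i,4]>8: pca(l==i,0.006,"slot")
box[:]=0;box[200:230,358:412]=1
pca(box&(im.min(2)>140),0.009,"shank");pca(box&(Z>0.007)&(g<90),0.018,"handle");pca(box&(Z>0.006),0.012,"pin")
for c0,c1 in((180,205),(205,225),(275,296),(296,320)):
    box[:]=0;box[165:195,c0:c1]=1;k=box&(Z>0.112)&(Z<.14);pca(k,0.125,"eye")
for c0,c1 in((172,240),(258,325)):
    box[:]=0;box[118:190,c0:c1]=1;k=box&(Z>0.067)&(Z<.082)
    r,c=np.nonzero(k);X=cast("top",np.c_[c,r],.075)[:,:2]
    kk=X[:,0]>X[:,0].min()
    pca(k,.075,"rim")
    w=X[:,0]>X[:,0].mean()+.045;print("far wall yaw",np.degrees(np.polyfit(X[w,1],X[w,0],1)[0]),X[w,0].mean())
E
```

```text
277 c [ 0.4541 -0.0998] mid [ 0.456  -0.1001] yaw -7.4 L 0.129
   hmax [18, 18, 21, 19, 18, 17, 18] n [40, 42, 45, 38, 38, 37, 37]
122 c [0.4536 0.1762] mid [0.4541 0.1762] yaw -8.8 L 0.071
   hmax [14, 15, 19, 16, 15, 17, 11] n [15, 16, 21, 21, 18, 17, 14]
121 c [0.4516 0.0392] mid [0.452  0.0392] yaw -9.8 L 0.071
   hmax [15, 17, 20, 19, 14, 15, 13] n [15, 15, 21, 21, 18, 17, 14]
120 c [0.4434 0.0995] mid [0.4444 0.0993] yaw -9.6 L 0.071
   hmax [15, 19, 20, 18, 1099, 16, 12] n [15, 15, 23, 20, 18, 17, 12]
119 c [ 0.4466 -0.0378] mid [ 0.4485 -0.038 ] yaw -7.5 L 0.07
   hmax [16, 16, 19, 18, 15, 16, 12] n [17, 16, 22, 19, 18, 15, 12]
266 c [ 0.4356 -0.243 ] mid [ 0.4368 -0.2431] yaw -3.8 L 0.098
   hmax [14, 16, 1099, 13, 14, 13, 13] n [36, 40, 39, 40, 44, 39, 28]
62 c [0.4107 0.2535] mid [0.4157 0.254 ] yaw 6.0 L 0.055
   hmax [6, 9, 6, 9, 1099, 3, 6] n [11, 13, 12, 6, 10, 6, 4]
cover 2976 c [0.4588 0.3405] rect [459.3 341.1] [179.9 153.6] 13.9 yaw -166.3
grip 159 c [0.459  0.3367] rect [463.4 321.8] [151.4 251.3] 78.9 yaw -179.8
slot 12 c [0.4279 0.3357] rect [427.6 335.7] [ 2.9 
[... 173 characters left out ...]
ndle 141 c [ 0.4538 -0.4167] rect [ 466.6 -386.8] [114.7  40.7] 82.0 yaw -105.5
pin 261 c [ 0.4579 -0.3915] rect [ 459.5 -380.9] [128.7  58.6] 81.1 yaw 80.8
eye 34 c [0.5418 0.1523] rect [541.3 151.9] [ 8.4 27. ] 85.7 yaw 173.7
eye 35 c [0.5387 0.1123] rect [538.4 111.2] [28.7  7.8] 1.9 yaw 178.9
eye 36 c [ 0.5436 -0.0951] rect [543.6 -95.1] [28.5  5.2] 1.3 yaw -178.7
eye 26 c [ 0.5436 -0.1354] rect [ 544.6 -136.4] [28.5  5.2] 1.2 yaw -176.4
rim 579 c [0.6005 0.1287] rect [605.9 127.6] [151.5 163.9] 86.1 yaw -178.4
far wall yaw 0.9045323681322437 0.6780879280218396
rim 593 c [ 0.6011 -0.1142] rect [ 609.7 -113.1] [163.8 150.3] 2.8 yaw 172.8
far wall yaw -0.13227992556331714 0.680849753394428
```

Emit:
jog_arm(steps=[{"delta_rot": [0,0,7.3],"linear": [0,0,0],"grip": 0.05},{"delta_rot": [0,0,7.3],"linear": [0,0,0],"grip": 0.05},{"delta_rot": [0,0,0],"linear": [0,0,0],"grip": 0.05}])

```text
t: 0.4
tool_pos: [0.1575, -0.6045, 0.2306]
tool_rot: [-3.14, -0.0, 0.0]
contact_force: [-0.0, -0.1, -0.0]
opening: 0.0498
grip_force: 0.0
```

Each plug's hexagon sits in its near (-x) half, and the yaws are about -4 to -10°. I start with the feeler gauge.

Emit:
jog_arm(steps=[{"delta_rot": [0,0,0],"linear": [0.031,-0.0362,0.005],"grip": 0.05},{"delta_rot": [0,0,0],"linear": [0.031,-0.0362,0.005],"grip": 0.05},{"delta_rot": [0,0,0],"linear": [0.031,-0.0362,0.005],"grip": 0.05},{"delta_rot": [0,0,0],"linear": [0.031,-0.0362,0.005],"grip": 0.05},{"delta_rot": [0,0,0],"linear": [0.031,-0.0362,0.01],"grip": 0.05},{"delta_rot": [0,0,0],"linear": [0.031,-0.0362,0.01],"grip": 0.05},{"delta_rot": [0,0,0],"linear": [0.031,-0.0362,0.01],"grip": 0.05},{"delta_rot": [0,0,0],"linear": [0.031,-0.0362,0.01],"grip": 0.05},{"delta_rot": [0,0,0],"linear": [0.031,-0.0362,0.02],"grip": 0.05},{"delta_rot": [0,0,3.8],"linear": [0,-0.0362,0.02],"grip": 0.05}])

```text
t: 1.4
tool_pos: [0.4381, -0.2426, 0.1322]
tool_rot: [3.139, -0.099, 0.004]
contact_force: [0.0, -0.7, -0.5]
opening: 0.0501
grip_force: 0.0
```

Emit:
jog_arm(steps=[{"delta_rot": [0,0,0],"linear": [0,0,0.05],"grip": 0.05},{"delta_rot": [0,0,0],"linear": [0,0,0.045],"grip": 0.05},{"delta_rot": [0,0,0],"linear": [0,0,0.02],"grip": 0.05},{"delta_rot": [0,0,0],"linear": [0,0,0.012],"grip": 0.05},{"delta_rot": [0,0,0],"linear": [0,0,0],"grip": 0.0},{"delta_rot": [0,0,0],"linear": [0,0,0],"grip": 0.0},{"delta_rot": [0,0,0],"linear": [0,0,0],"grip": 0.0},{"delta_rot": [0,0,0],"linear": [0,0,0],"grip": 0.0},{"delta_rot": [0,0,0],"linear": [0,0,0],"grip": 0.0}], newtons=50)

```text
t: 2.3
tool_pos: [0.4367, -0.245, 0.0067]
tool_rot: [3.138, -0.104, 0.004]
contact_force: [0.1, 0.9, 3.6]
opening: 0.0139
grip_force: 49.1
```

Emit:
jog_arm(steps=[{"delta_rot": [0,0,0],"linear": [0,0,-0.03],"grip": 0.0},{"delta_rot": [0,0,-3.8],"linear": [0,0,-0.05],"grip": 0.0},{"delta_rot": [0,0,0],"linear": [0.01,0,-0.05],"grip": 0.0},{"delta_rot": [0,0,0],"linear": [0.03,-0.02,-0.026],"grip": 0.0},{"delta_rot": [0,0,0],"linear": [0.045,-0.02,0],"grip": 0.0},{"delta_rot": [0,0,0],"linear": [0.045,-0.02,0],"grip": 0.0},{"delta_rot": [0,0,0],"linear": [0.045,-0.02,0],"grip": 0.0},{"delta_rot": [0,0,0],"linear": [0.015,-0.012,0.03],"grip": 0.0},{"delta_rot": [0,0,0],"linear": [0,0,0.03],"grip": 0.0}])

```text
t: 3.2
tool_pos: [0.6286, -0.1504, 0.1009]
tool_rot: [3.141, 0.005, 0.006]
contact_force: [-0.5, -0.7, -1.0]
opening: 0.0141
grip_force: 49.1
```

Run:
```python
from meas import *
im,d=snap("top","t1");print(ctrl.get_obs()["tool_pos"]);snap("scene","s1");items(im,d,yr=(-.15,.26))
z=np.load("pics/top0.npz");i0=z["im"].astype(int);r,c=np.nonzero((i0[:,:,0]>i0[:,:,1]+50)&(np.arange(512)[None]>262)&(np.arange(512)[None]<320)&(np.arange(384)[:,None]>125)&(np.arange(384)[:,None]<172));X=cast("top",np.c_[c,r],.02);print("pad",X.min(0),X.max(0))
```

```text
[ 0.62315568 -0.14972081  0.09310989]
124 c [0.4539 0.1762] mid [0.4541 0.1762] yaw -8.8 L 0.071
   hmax [16, 15, 18, 17, 18, 14, 12] n [15, 16, 22, 20, 18, 18, 15]
121 c [0.4516 0.0392] mid [0.452  0.0392] yaw -9.8 L 0.071
   hmax [16, 15, 20, 1099, 15, 15, 11] n [15, 15, 21, 21, 18, 17, 14]
119 c [0.4434 0.0994] mid [0.4444 0.0992] yaw -9.5 L 0.071
   hmax [15, 18, 22, 17, 1099, 15, 15] n [15, 15, 22, 20, 18, 17, 12]
63 c [0.411  0.2535] mid [0.4157 0.254 ] yaw 6.0 L 0.055
   hmax [8, 9, 9, 5, 5, 7, 7] n [11, 13, 12, 7, 9, 7, 4]
69 c [0.0871 0.1034] mid [0.0859 0.1039] yaw -20.7 L 0.147
   hmax [587, 584, 582, 578, 571, 569, 562] n [9, 10, 10, 10, 10, 10, 10]
127 c [-0.0185  0.104 ] mid [-0.0197  0.1011] yaw 66.4 L 0.077
   hmax [629, 628, 626, 624, 620, 1099, 1099] n [8, 15, 22, 23, 23, 20, 16]
pad [ 0.61481838 -0.16503831  0.02      ] [ 0.67429741 -0.04701596  0.02      ]
```

Emit:
jog_arm(steps=[{"delta_rot": [0,0,0],"linear": [0,0,0.03],"grip": 0.0},{"delta_rot": [0,0,0],"linear": [0,0,0.028],"grip": 0.0},{"delta_rot": [0,0,0],"linear": [0,0,0],"grip": 0.03},{"delta_rot": [0,0,0],"linear": [0,0,0],"grip": 0.03},{"delta_rot": [0,0,0],"linear": [0,0,0],"grip": 0.03},{"delta_rot": [0,0,0],"linear": [0,0,-0.03],"grip": 0.03},{"delta_rot": [0,0,0],"linear": [0,0,-0.05],"grip": 0.05},{"delta_rot": [0,0,0],"linear": [0,0,-0.03],"grip": 0.05},{"delta_rot": [0,0,4],"linear": [-0.02,0,-0.01],"grip": 0.05},{"delta_rot": [0,0,4],"linear": [-0.03,-0.02,0],"grip": 0.05}])

```text
t: 4.3
tool_pos: [0.5799, -0.1325, 0.1689]
tool_rot: [3.13, -0.227, 0.017]
contact_force: [-0.2, 0.4, -0.2]
opening: 0.0503
grip_force: 0.0
```

```bash
cat >> meas.py <<'E'
from scipy.spatial.transform import Rotation as Ro
def go(x,y,z,yaw=None):
    o=ctrl.get_obs();R=Ro.from_rotvec(o["tool_rot"]).as_matrix();d=np.array([x,y,z])-o["tool_pos"]
    a=np.degrees(np.arctan2(R[1,0],R[0,0]));dl=(R.T@d).round(4)
    print("t",o["t"],"pos",o["tool_pos"].round(4),"yaw",a.round(2),"tilt",np.degrees(R[:2,2]).round(2),"shift toolframe",dl,"world d",d.round(4),"rz",None if yaw is None else round(a-yaw,2),"open",o["opening"])
E
python3 - <<'E'
from meas import *
im,d=snap("top","t2");items(im,d,yr=(-.15,.26),xr=(.3,.52));go(.4366,-.0364,.1,-8)
a=im[115:260,95:415][:,:,::-1];cv2.imwrite("pics/crop2.png",cv2.resize(a,None,fx=2.5,fy=2.5,interpolation=cv2.INTER_CUBIC))
E
```

```text
121 c [0.4538 0.1762] mid [0.4541 0.1762] yaw -9.0 L 0.071
   hmax [1099, 16, 19, 19, 15, 14, 13] n [15, 15, 21, 21, 18, 17, 14]
120 c [0.4516 0.0393] mid [0.452  0.0392] yaw -9.8 L 0.071
   hmax [18, 15, 19, 19, 17, 15, 12] n [15, 15, 21, 20, 18, 17, 14]
120 c [0.4434 0.0995] mid [0.4444 0.0993] yaw -9.6 L 0.071
   hmax [18, 17, 19, 19, 16, 16, 13] n [15, 15, 23, 20, 18, 17, 12]
62 c [0.4107 0.2535] mid [0.4157 0.254 ] yaw 5.8 L 0.055
   hmax [7, 8, 5, 8, 5, 7, 1099] n [11, 13, 12, 7, 9, 6, 4]
t 4.35 pos [ 0.574  -0.1277  0.165 ] yaw -8.27 tilt [0.06 0.05] shift toolframe [-0.1491 -0.0705  0.0649] world d [-0.1374  0.0913 -0.065 ] rz -0.27 open 0.050070527827710175
```

View pics/crop2.png

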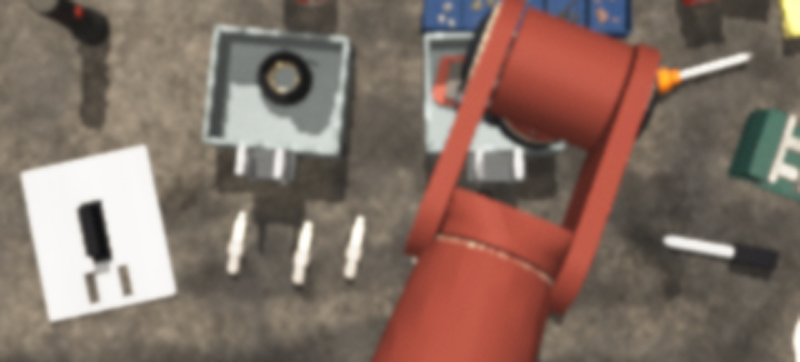

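Emit:
jog_arm(steps=[{"delta_rot": [0,0,0],"linear": [-0.0314,-0.0296,0],"grip": 0.05},{"delta_rot": [0,0,0],"linear": [-0.0314,-0.0296,0],"grip": 0.05},{"delta_rot": [0,0,0],"linear": [-0.0314,-0.0296,0],"grip": 0.05},{"delta_rot": [0,0,0],"linear": [-0.0314,-0.0296,0.01],"grip": 0.05},{"delta_rot": [0,0,0],"linear": [-0.0314,-0.0296,0.02],"grip": 0.05},{"delta_rot": [0,0,1],"linear": [0,0,0.04],"grip": 0.05},{"delta_rot": [0,0,0],"linear": [0,0,0.02],"grip": 0.05},{"delta_rot": [0,0,0],"linear": [0,0,0],"grip": 0.05}])

```text
t: 5.15
tool_pos: [0.4401, 0.0389, 0.0706]
tool_rot: [3.132, -0.245, -0.005]
contact_force: [0.2, -0.3, 0.9]
opening: 0.0495
grip_force: 0.0
```

Run:
```python
from meas import *
go(.4402,.0412,.004,-9)
```

```text
t 5.15 pos [0.4401 0.0389 0.0706] yaw -8.95 tilt [-0.19  0.01] shift toolframe [-0.0001 -0.0023  0.0666] world d [ 0.0001  0.0023 -0.0666] rz 0.05 open 0.04951394051255214
```

Emit:
jog_arm(steps=[{"delta_rot": [0,0,0],"linear": [0,-0.002,0.04],"grip": 0.05},{"delta_rot": [0,0,0],"linear": [0,0,0.027],"grip": 0.05},{"delta_rot": [0,0,0],"linear": [0,0,0],"grip": 0.0},{"delta_rot": [0,0,0],"linear": [0,0,0],"grip": 0.0},{"delta_rot": [0,0,0],"linear": [0,0,0],"grip": 0.0},{"delta_rot": [0,0,0],"linear": [0,0,0],"grip": 0.0},{"delta_rot": [0,0,0],"linear": [0,0,-0.03],"grip": 0.0},{"delta_rot": [0,0,-4.5],"linear": [0,0,-0.05],"grip": 0.0},{"delta_rot": [0,0,-4.5],"linear": [0,0,-0.05],"grip": 0.0}])

```text
t: 6.05
tool_pos: [0.4417, 0.0405, 0.1369]
tool_rot: [-3.142, -0.005, 0.0]
contact_force: [0.9, 0.2, -0.7]
opening: 0.0167
grip_force: 51.0
```

Emit:
jog_arm(steps=[{"delta_rot": [0,0,0],"linear": [0.02,0.02,-0.026],"grip": 0.0},{"delta_rot": [0,0,0],"linear": [0.035,0.03,0],"grip": 0.0},{"delta_rot": [0,0,0],"linear": [0.035,0.03,0],"grip": 0.0},{"delta_rot": [0,0,0],"linear": [0.04,0.03,0],"grip": 0.0},{"delta_rot": [0,0,0],"linear": [0.04,0.011,0],"grip": 0.0},{"delta_rot": [0,0,0],"linear": [0,0,0.03],"grip": 0.0},{"delta_rot": [0,0,0],"linear": [0,0,0.03],"grip": 0.0},{"delta_rot": [0,0,0],"linear": [0,0,0],"grip": 0.0},{"delta_rot": [0,0,0],"linear": [0,0,0],"grip": 0.0}])

```text
t: 6.95
tool_pos: [0.6121, -0.0805, 0.1016]
tool_rot: [-3.142, 0.0, 0.0]
contact_force: [-0.3, 0.3, 0.3]
opening: 0.0168
grip_force: 51.0
```

Run:
```python
from meas import *
go(.610,-.08,.035,0)
im,d=snap("top","t3");items(im,d,yr=(-.15,.26),xr=(.3,.52))
```

```text
t 6.95 pos [ 0.6121 -0.0805  0.1016] yaw -0.0 tilt [-0.02  0.01] shift toolframe [-0.0021 -0.0005  0.0666] world d [-0.0021  0.0005 -0.0666] rz -0.0 open 0.016818753024250534
124 c [0.4537 0.1761] mid [0.454 0.176] yaw -8.9 L 0.071
   hmax [15, 16, 21, 17, 14, 15, 11] n [15, 16, 22, 21, 18, 18, 14]
118 c [0.4437 0.0994] mid [0.4444 0.0993] yaw -9.6 L 0.071
   hmax [17, 17, 23, 18, 16, 16, 10] n [15, 14, 22, 20, 18, 17, 12]
62 c [0.4108 0.2535] mid [0.4157 0.254 ] yaw 5.8 L 0.055
   hmax [7, 6, 8, 5, 6, 6, 6] n [11, 13, 12, 7, 9, 5, 5]
```

Emit:
jog_arm(steps=[{"delta_rot": [0,0,0],"linear": [0,0,0.04],"grip": 0.0},{"delta_rot": [0,0,0],"linear": [0,0,0.025],"grip": 0.0},{"delta_rot": [0,0,0],"linear": [0,0,0],"grip": 0.028},{"delta_rot": [0,0,0],"linear": [0,0,0],"grip": 0.028},{"delta_rot": [0,0,0],"linear": [0,0,0],"grip": 0.028},{"delta_rot": [0,0,0],"linear": [0,0,-0.03],"grip": 0.028},{"delta_rot": [0,0,0],"linear": [0,0,-0.05],"grip": 0.028},{"delta_rot": [0,0,0],"linear": [0,0,-0.045],"grip": 0.05},{"delta_rot": [0,0,0],"linear": [-0.029,-0.032,0],"grip": 0.05},{"delta_rot": [0,0,0],"linear": [-0.03,-0.03,0],"grip": 0.05}])

```text
t: 8.0
tool_pos: [0.5557, -0.0187, 0.167]
tool_rot: [3.14, -0.002, 0.015]
contact_force: [-0.4, 0.0, -0.7]
opening: 0.0501
grip_force: 0.0
```

Emit:
jog_arm(steps=[{"delta_rot": [0,0,0],"linear": [-0.03,-0.03,0],"grip": 0.05},{"delta_rot": [0,0,0],"linear": [-0.03,-0.03,0],"grip": 0.05},{"delta_rot": [0,0,0],"linear": [-0.03,-0.03,0.01],"grip": 0.05},{"delta_rot": [0,0,0],"linear": [-0.03,-0.03,0.03],"grip": 0.05},{"delta_rot": [0,0,4.8],"linear": [0,0,0.03],"grip": 0.05},{"delta_rot": [0,0,4.8],"linear": [0,0,0.03],"grip": 0.05},{"delta_rot": [0,0,0],"linear": [0,0,0],"grip": 0.05}])

```text
t: 8.7
tool_pos: [0.4321, 0.1005, 0.0603]
tool_rot: [3.13, -0.261, -0.007]
contact_force: [-1.6, 0.0, -0.3]
opening: 0.0503
grip_force: 0.0
```

Run:
```python
from meas import *
go(.4326,.1013,.004,-9.6)
```

```text
t 8.7 pos [0.4321 0.1005 0.0603] yaw -9.55 tilt [-0.26 -0.02] shift toolframe [ 0.0006 -0.001   0.0562] world d [ 0.0005  0.0008 -0.0563] rz 0.05 open 0.05030866530169663
```

Emit:
jog_arm(steps=[{"delta_rot": [0,0,0],"linear": [0,-0.001,0.036],"grip": 0.05},{"delta_rot": [0,0,0],"linear": [0,0,0.02],"grip": 0.05},{"delta_rot": [0,0,0],"linear": [0,0,0],"grip": 0.0},{"delta_rot": [0,0,0],"linear": [0,0,0],"grip": 0.0},{"delta_rot": [0,0,0],"linear": [0,0,0],"grip": 0.0},{"delta_rot": [0,0,0],"linear": [0,0,0],"grip": 0.0},{"delta_rot": [0,0,0],"linear": [0,0,-0.03],"grip": 0.0},{"delta_rot": [0,0,-4.8],"linear": [0,0,-0.05],"grip": 0.0},{"delta_rot": [0,0,-4.8],"linear": [0,0,-0.05],"grip": 0.0}])

```text
t: 9.6
tool_pos: [0.4337, 0.1012, 0.1376]
tool_rot: [3.142, 0.006, -0.002]
contact_force: [1.7, 0.6, -0.3]
opening: 0.0165
grip_force: 50.5
```

Emit:
jog_arm(steps=[{"delta_rot": [0,0,0],"linear": [0.01,0.03,-0.026],"grip": 0.0},{"delta_rot": [0,0,0],"linear": [0.03,0.035,0],"grip": 0.0},{"delta_rot": [0,0,0],"linear": [0.035,0.035,0],"grip": 0.0},{"delta_rot": [0,0,0],"linear": [0.035,0.035,0],"grip": 0.0},{"delta_rot": [0,0,0],"linear": [0.035,0.035,0],"grip": 0.0},{"delta_rot": [0,0,0],"linear": [0.035,0.035,0],"grip": 0.0},{"delta_rot": [0,0,0],"linear": [0,0.004,0.03],"grip": 0.0},{"delta_rot": [0,0,0],"linear": [0,0,0.03],"grip": 0.0},{"delta_rot": [0,0,0],"linear": [0,0,0],"grip": 0.0}])

```text
t: 10.5
tool_pos: [0.6113, -0.1072, 0.0973]
tool_rot: [-3.139, 0.001, 0.014]
contact_force: [-0.4, 0.5, -2.2]
opening: 0.0168
grip_force: 50.6
```

Run:
```python
from meas import *
go(.612,-.108,.04,0)
im,d=snap("top","t4");items(im,d,yr=(-.15,.26),xr=(.3,.52))
```

```text
t 10.5 pos [ 0.6113 -0.1072  0.0973] yaw -0.03 tilt [-0.5   0.16] shift toolframe [0.0012 0.0009 0.0573] world d [ 0.0007 -0.0008 -0.0573] rz -0.03 open 0.01676788044660437
120 c [0.4541 0.1763] mid [0.4541 0.1763] yaw -9.3 L 0.071
   hmax [16, 16, 21, 20, 16, 16, 10] n [14, 15, 21, 21, 18, 17, 14]
62 c [0.4112 0.2535] mid [0.4158 0.254 ] yaw 6.0 L 0.055
   hmax [6, 6, 5, 7, 6, 4, 8] n [11, 13, 12, 6, 9, 6, 5]
```

Emit:
jog_arm(steps=[{"delta_rot": [0,0,0],"linear": [0,0,0.035],"grip": 0.0},{"delta_rot": [0,0,0],"linear": [0,0,0.02],"grip": 0.0},{"delta_rot": [0,0,0],"linear": [0,0,0],"grip": 0.028},{"delta_rot": [0,0,0],"linear": [0,0,0],"grip": 0.028},{"delta_rot": [0,0,0],"linear": [0,0,0],"grip": 0.028},{"delta_rot": [0,0,0],"linear": [0,0,-0.03],"grip": 0.028},{"delta_rot": [0,0,0],"linear": [0,0,-0.05],"grip": 0.028},{"delta_rot": [0,0,0],"linear": [0,0,-0.045],"grip": 0.05},{"delta_rot": [0,0,0],"linear": [-0.009,-0.046,0],"grip": 0.05},{"delta_rot": [0,0,0],"linear": [-0.02,-0.04,0],"grip": 0.05}])

```text
t: 11.55
tool_pos: [0.5885, -0.0215, 0.1781]
tool_rot: [3.14, -0.003, 0.016]
contact_force: [-0.3, 0.9, -0.2]
opening: 0.0499
grip_force: 0.0
```

Emit:
jog_arm(steps=[{"delta_rot": [0,0,0],"linear": [-0.02,-0.04,0],"grip": 0.05},{"delta_rot": [0,0,0],"linear": [-0.03,-0.04,0],"grip": 0.05},{"delta_rot": [0,0,0],"linear": [-0.03,-0.04,0],"grip": 0.05},{"delta_rot": [0,0,0],"linear": [-0.03,-0.04,0],"grip": 0.05},{"delta_rot": [0,0,0],"linear": [-0.03,-0.04,0.01],"grip": 0.05},{"delta_rot": [0,0,4.5],"linear": [0,0,0.04],"grip": 0.05},{"delta_rot": [0,0,4.5],"linear": [0,0,0.04],"grip": 0.05},{"delta_rot": [0,0,0],"linear": [0,0,0],"grip": 0.05}])

```text
t: 12.35
tool_pos: [0.4424, 0.1772, 0.0787]
tool_rot: [3.13, -0.244, -0.012]
contact_force: [-0.3, -0.2, -0.6]
opening: 0.0499
grip_force: 0.0
```

Run:
```python
from meas import *
go(.4422,.1782,.004,-9.)
im,d=snap("top","t5");items(im,d,yr=(-.3,.1),xr=(.3,.52))
a=im[115:260,95:415][:,:,::-1];cv2.imwrite("pics/crop5.png",cv2.resize(a,None,fx=2.5,fy=2.5,interpolation=cv2.INTER_CUBIC))
```

```text
t 12.35 pos [0.4424 0.1772 0.0787] yaw -8.92 tilt [-0.44 -0.1 ] shift toolframe [ 0.0002 -0.0012  0.0747] world d [-0.0002  0.001  -0.0747] rz 0.08 open 0.049905598790482814
277 c [ 0.4544 -0.0999] mid [ 0.456  -0.1001] yaw -7.2 L 0.129
   hmax [18, 18, 21, 19, 19, 20, 18] n [38, 44, 45, 38, 37, 37, 38]
123 c [ 0.4473 -0.038 ] mid [ 0.4484 -0.0382] yaw -7.9 L 0.07
   hmax [16, 16, 19, 18, 17, 16, 14] n [17, 16, 21, 21, 18, 17, 13]
```

View pics/crop5.png

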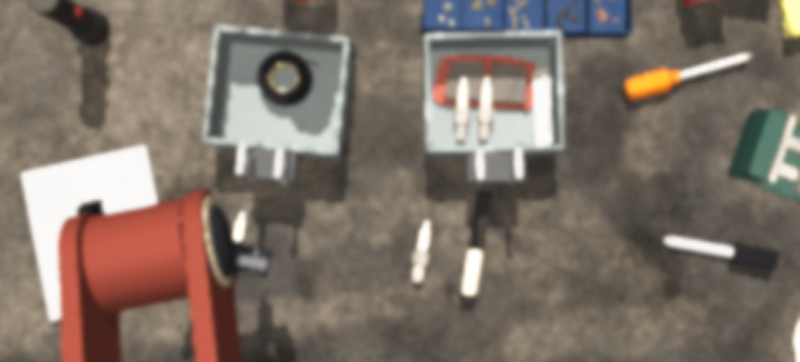

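The right case (case_2) now holds the feeler gauge at (542,110) and two plugs at (462,108) and (486,108). The third plug comes next.

Emit:
jog_arm(steps=[{"delta_rot": [0,0,0],"linear": [0,-0.001,0.045],"grip": 0.05},{"delta_rot": [0,0,0],"linear": [0,0,0.029],"grip": 0.05},{"delta_rot": [0,0,0],"linear": [0,0,0],"grip": 0.0},{"delta_rot": [0,0,0],"linear": [0,0,0],"grip": 0.0},{"delta_rot": [0,0,0],"linear": [0,0,0],"grip": 0.0},{"delta_rot": [0,0,0],"linear": [0,0,0],"grip": 0.0},{"delta_rot": [0,0,0],"linear": [0,0,-0.03],"grip": 0.0},{"delta_rot": [0,0,-4.5],"linear": [0,0,-0.05],"grip": 0.0},{"delta_rot": [0,0,-4.5],"linear": [0,0,-0.05],"grip": 0.0}])

```text
t: 13.3
tool_pos: [0.4458, 0.1784, 0.1404]
tool_rot: [-3.142, -0.005, 0.0]
contact_force: [1.8, 0.1, 0.0]
opening: 0.0163
grip_force: 49.2
```

Emit:
jog_arm(steps=[{"delta_rot": [0,0,0],"linear": [0,0.035,-0.03],"grip": 0.0},{"delta_rot": [0,0,0],"linear": [0.02,0.04,0],"grip": 0.0},{"delta_rot": [0,0,0],"linear": [0.025,0.04,0],"grip": 0.0},{"delta_rot": [0,0,0],"linear": [0.025,0.04,0],"grip": 0.0},{"delta_rot": [0,0,0],"linear": [0.025,0.04,0],"grip": 0.0},{"delta_rot": [0,0,0],"linear": [0.025,0.04,0],"grip": 0.0},{"delta_rot": [0,0,0],"linear": [0.025,0.04,0],"grip": 0.0},{"delta_rot": [0,0,0],"linear": [0.025,0.04,0.02],"grip": 0.0},{"delta_rot": [0,0,0],"linear": [0,0,0.03],"grip": 0.0},{"delta_rot": [0,0,0],"linear": [0,0,0],"grip": 0.0}])

```text
t: 14.3
tool_pos: [0.6133, -0.1359, 0.1149]
tool_rot: [-3.139, 0.003, 0.011]
contact_force: [-1.2, 0.1, -1.1]
opening: 0.0162
grip_force: 49.2
```

Run:
```python
from meas import *
go(.612,-.137,.045,0)
```

```text
t 14.3 pos [ 0.6133 -0.1359  0.1149] yaw -0.1 tilt [-0.42  0.16] shift toolframe [-0.0008  0.0013  0.0699] world d [-0.0013 -0.0011 -0.0699] rz -0.1 open 0.016181243425312353
```

Emit:
jog_arm(steps=[{"delta_rot": [0,0,0],"linear": [0,0.001,0.045],"grip": 0.0},{"delta_rot": [0,0,0],"linear": [0,0,0.025],"grip": 0.0},{"delta_rot": [0,0,0],"linear": [0,0,0],"grip": 0.028},{"delta_rot": [0,0,0],"linear": [0,0,0],"grip": 0.028},{"delta_rot": [0,0,0],"linear": [0,0,0],"grip": 0.028},{"delta_rot": [0,0,0],"linear": [0,0,-0.03],"grip": 0.028},{"delta_rot": [0,0,0],"linear": [0,0,-0.05],"grip": 0.028},{"delta_rot": [0,0,0],"linear": [0,0,-0.045],"grip": 0.05},{"delta_rot": [0,0,0],"linear": [-0.036,-0.02,0],"grip": 0.05},{"delta_rot": [0,0,0],"linear": [-0.04,-0.02,0],"grip": 0.05}])

```text
t: 15.3
tool_pos: [0.542, -0.0971, 0.18]
tool_rot: [3.139, -0.0, 0.015]
contact_force: [-0.9, 0.4, -0.0]
opening: 0.0499
grip_force: 0.0
```

Emit:
jog_arm(steps=[{"delta_rot": [0,0,0],"linear": [-0.04,-0.02,0],"grip": 0.05},{"delta_rot": [0,0,0],"linear": [-0.04,-0.02,0],"grip": 0.05},{"delta_rot": [0,0,0],"linear": [-0.02,-0.02,0.02],"grip": 0.05},{"delta_rot": [0,0,3.7],"linear": [0,0,0.04],"grip": 0.05},{"delta_rot": [0,0,4.0],"linear": [0,0,0.04],"grip": 0.05},{"delta_rot": [0,0,0],"linear": [0,0,0],"grip": 0.05}])

```text
t: 15.9
tool_pos: [0.4364, -0.0354, 0.0708]
tool_rot: [-3.133, 0.21, 0.011]
contact_force: [-1.2, 0.3, -0.5]
opening: 0.0502
grip_force: 0.0
```

Run:
```python
from meas import *
go(.4365,-.0366,.004,-7.7)
```

```text
t 15.9 pos [ 0.4364 -0.0354  0.0708] yaw -7.66 tilt [-0.39  0.1 ] shift toolframe [0.0008 0.0012 0.0668] world d [ 0.0001 -0.0012 -0.0668] rz 0.04 open 0.05017087373339613
```

Emit:
jog_arm(steps=[{"delta_rot": [0,0,0],"linear": [0,0.001,0.04],"grip": 0.05},{"delta_rot": [0,0,0],"linear": [0,0,0.026],"grip": 0.05},{"delta_rot": [0,0,0],"linear": [0,0,0],"grip": 0.0},{"delta_rot": [0,0,0],"linear": [0,0,0],"grip": 0.0},{"delta_rot": [0,0,0],"linear": [0,0,0],"grip": 0.0},{"delta_rot": [0,0,0],"linear": [0,0,0],"grip": 0.0},{"delta_rot": [0,0,0],"linear": [0,0,-0.03],"grip": 0.0},{"delta_rot": [0,0,-4],"linear": [0,0,-0.05],"grip": 0.0},{"delta_rot": [0,0,-3.7],"linear": [0,0,-0.05],"grip": 0.0}])

```text
t: 16.8
tool_pos: [0.4389, -0.0374, 0.1397]
tool_rot: [-3.141, -0.005, 0.001]
contact_force: [0.8, -0.5, -0.4]
opening: 0.0163
grip_force: 50.1
```

Emit:
jog_arm(steps=[{"delta_rot": [0,0,0],"linear": [0.01,0.01,-0.03],"grip": 0.0},{"delta_rot": [0,0,0],"linear": [0.035,0.012,0],"grip": 0.0},{"delta_rot": [0,0,0],"linear": [0.04,0.012,0],"grip": 0.0},{"delta_rot": [0,0,0],"linear": [0.045,0.012,0],"grip": 0.0},{"delta_rot": [0,0,0],"linear": [0.045,0.012,0],"grip": 0.0},{"delta_rot": [0,0,0],"linear": [0,0,0.03],"grip": 0.0},{"delta_rot": [0,0,0],"linear": [0,0,0.03],"grip": 0.0},{"delta_rot": [0,0,0],"linear": [0,0,0],"grip": 0.0}])

```text
t: 17.6
tool_pos: [0.6116, -0.0947, 0.1033]
tool_rot: [-3.139, -0.0, 0.013]
contact_force: [-1.4, 0.7, 0.1]
opening: 0.0165
grip_force: 50.1
```

Run:
```python
from meas import *
go(.612,-.094,.055,0)
```

```text
t 17.6 pos [ 0.6116 -0.0947  0.1033] yaw 0.01 tilt [-0.49  0.14] shift toolframe [ 0.0008 -0.0006  0.0483] world d [ 0.0004  0.0007 -0.0483] rz 0.01 open 0.016522295563981954
```

Emit:
jog_arm(steps=[{"delta_rot": [0,0,0],"linear": [0,0,0.03],"grip": 0.0},{"delta_rot": [0,0,0],"linear": [0,0,0.018],"grip": 0.0},{"delta_rot": [0,0,0],"linear": [0,0,0],"grip": 0.028},{"delta_rot": [0,0,0],"linear": [0,0,0],"grip": 0.028},{"delta_rot": [0,0,0],"linear": [0,0,0],"grip": 0.028},{"delta_rot": [0,0,0],"linear": [0,0,-0.03],"grip": 0.028},{"delta_rot": [0,0,0],"linear": [0,0,-0.05],"grip": 0.028},{"delta_rot": [0,0,0],"linear": [0,0,-0.045],"grip": 0.06},{"delta_rot": [0,0,0],"linear": [-0.036,-0.03,0],"grip": 0.06},{"delta_rot": [0,0,0],"linear": [-0.04,-0.03,0],"grip": 0.06}])

```text
t: 18.6
tool_pos: [0.5405, -0.0358, 0.1902]
tool_rot: [3.14, -0.002, 0.014]
contact_force: [-0.4, 1.4, 0.2]
opening: 0.0599
grip_force: 0.0
```

Emit:
jog_arm(steps=[{"delta_rot": [0,0,0],"linear": [-0.04,-0.03,0],"grip": 0.06},{"delta_rot": [0,0,0],"linear": [-0.04,-0.03,0],"grip": 0.06},{"delta_rot": [0,0,0],"linear": [-0.04,-0.03,0],"grip": 0.06},{"delta_rot": [0,0,0],"linear": [0,-0.045,0],"grip": 0.06},{"delta_rot": [0,0,0],"linear": [0,0,0],"grip": 0.06}])

```text
t: 19.1
tool_pos: [0.4177, 0.1032, 0.1871]
tool_rot: [-3.14, -0.01, -0.008]
contact_force: [-0.0, -0.8, -0.4]
opening: 0.0598
grip_force: 0.0
```

```bash
cat > look.py <<'E'
from meas import *
def pca(k,zz,nm):
    r,c=np.nonzero(k);X=cast("top",np.c_[c,r],zz)[:,:2];cc=X.mean(0);(o,wh,a)=cv2.minAreaRect((X*1000).astype(np.float32))
    u=np.linalg.svd(X-cc)[2][0];print(nm,len(X),"c",cc.round(4),"rect",np.round(o,1),np.round(wh,1),round(a,1),"yaw",np.degrees(np.arctan2(u[1],u[0])).round(1))
def box(r0,r1,c0,c1):
    b=np.zeros((384,512),bool);b[r0:r1,c0:c1]=1;return b
E
python3 - <<'E'
from look import *
go(.4645,.3345,.15)
im,d=snap("top","t6");items(im,d,yr=(-.3,.26),xr=(.3,.52))
a=im[115:260,95:415][:,:,::-1];cv2.imwrite("pics/crop6.png",cv2.resize(a,None,fx=2.5,fy=2.5,interpolation=cv2.INTER_CUBIC))
Z=cloud("top",d)[:,:,2];g=im.max(2)
b=box(165,250,95,175)
k=b&(g<75)&(Z>.015);n,l,s,_=cv2.connectedComponentsWithStats(k.astype(np.uint8))
for i in range(1,n):
    if s[i,4]>30: pca(l==i,0.040,"bar")
m=cv2.morphologyEx((b&(im.min(2)>170)).astype(np.uint8),cv2.MORPH_CLOSE,np.ones((9,9)));pca(m>0,.006,"cover")
E
```

```text
t 19.1 pos [0.4177 0.1032 0.1871] yaw 0.38 tilt [0.29 0.11] shift toolframe [ 0.0481 -0.2309  0.0377] world d [ 0.0468  0.2313 -0.0371] rz None open 0.059839608811441694
279 c [ 0.4545 -0.0998] mid [ 0.456 -0.1  ] yaw -7.2 L 0.129
   hmax [19, 19, 19, 19, 19, 18, 19] n [39, 43, 45, 39, 37, 38, 38]
bar 134 c [0.4621 0.3349] rect [461.8 334.1] [57.9 20.2] 13.9 yaw -167.1
cover 2430 c [0.4702 0.3521] rect [459.7 340.9] [180.  154.1] 14.1 yaw 156.8
```

View pics/crop6.png

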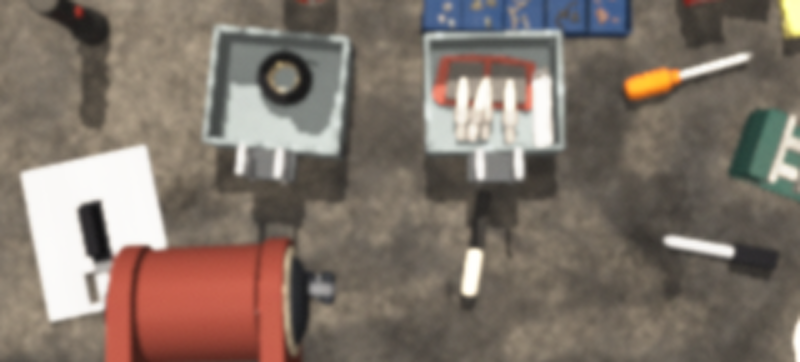

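All four plugs and the gauge are in case_2, with plug pixels at (462..512,105) in the crop. Next I check the pack height and the cover grip position.

```bash
python3 - <<'E'
from look import *
z=np.load("pics/t6.npz");im,d=z["im"],z["d"];P=cloud("top",d);Z=P[:,:,2]
b=box(130,168,265,315);print("pack height pcts",np.percentile(Z[b],[50,90,97]).round(3))
c2=box(120,190,255,325)
for f in("top0","t6","t5"):
    z=np.load(f"pics/{f}.npz");im,d=z["im"],z["d"];P=cloud("top",d);Z=P[:,:,2]
    b=box(180,225,115,150)
    k=b&(Z>.034)&(Z<.05)
    if f!="t5" and k.any(): pca(k,.040,f+" bartop");print(P[k].mean(0).round(4),np.percentile(Z[k],[10,50,90]).round(4))
    k=box(120,172,255,330)&(Z>.069)&(Z<.081);q=P[k]
    print(f,"rim pct x",np.percentile(q[:,0],[1,99]).round(4),"y",np.percentile(q[:,1],[1,99]).round(4))
    # edges: right/left walls fits
    ym=-.115
    for s in(-1,1):
        w=np.abs(q[:,1]-(ym+s*.0725))<.008;w&=(q[:,0]<.675);print("  wall",s,np.polyfit(q[w,0]-.62,q[w,1],1).round(4))
    for c0,c1 in((275,296),(296,320)):
        k=box(165,195,c0,c1)&(Z>.117)&(Z<.132);print("  eye",k.sum(),P[k].mean(0).round(4))
E
python3 - <<'E'
from look import *
im,d=snap("scene","s6");cv2.imwrite("pics/s6c.png",cv2.resize(im[120:270,200:400][:,:,::-1],None,fx=4,fy=4,interpolation=cv2.INTER_CUBIC))
print(proj("scene",[[.544,-.115,.109],[.544,-.138,.109],[.544,-.092,.109],[.529,-.138,.125],[.559,-.138,.125]]).round(1))
E
```

```text
pack height pcts [0.018 0.046 0.072]
top0 bartop 129 c [0.4607 0.3409] rect [462.1 341.1] [59.6 18.6] 12.9 yaw -167.3
[0.4607 0.3417 0.0379] [0.0357 0.0378 0.0401]
top0 rim pct x [0.5721 0.6939] y [-0.1867 -0.0372]
  wall -1 [ 0.0253 -0.1846]
  wall 1 [ 0.0311 -0.0401]
  eye 33 [ 0.5447 -0.0954  0.1231]
  eye 26 [ 0.5437 -0.1355  0.1239]
t6 bartop 124 c [0.4606 0.3409] rect [462.  341.4] [59.5 18.5] 13.9 yaw -167.0
[0.4606 0.3416 0.0381] [0.0356 0.0381 0.04  ]
t6 rim pct x [0.5721 0.6936] y [-0.1868 -0.0372]
  wall -1 [ 0.0232 -0.1846]
  wall 1 [ 0.0318 -0.0401]
  eye 32 [ 0.5448 -0.0954  0.124 ]
  eye 26 [ 0.5437 -0.1355  0.1242]
t5 rim pct x [0.5723 0.6937] y [-0.1869 -0.0372]
  wall -1 [ 0.0307 -0.1846]
  wall 1 [ 0.0306 -0.0401]
  eye 34 [ 0.5444 -0.0954  0.1228]
  eye 26 [ 0.5437 -0.1355  0.1239]
[[283.4 189.3]
 [288.  192. ]
 [278.9 186.6]
 [284.7 188.7]
 [291.9 186.3]]
```

View pics/s6c.png

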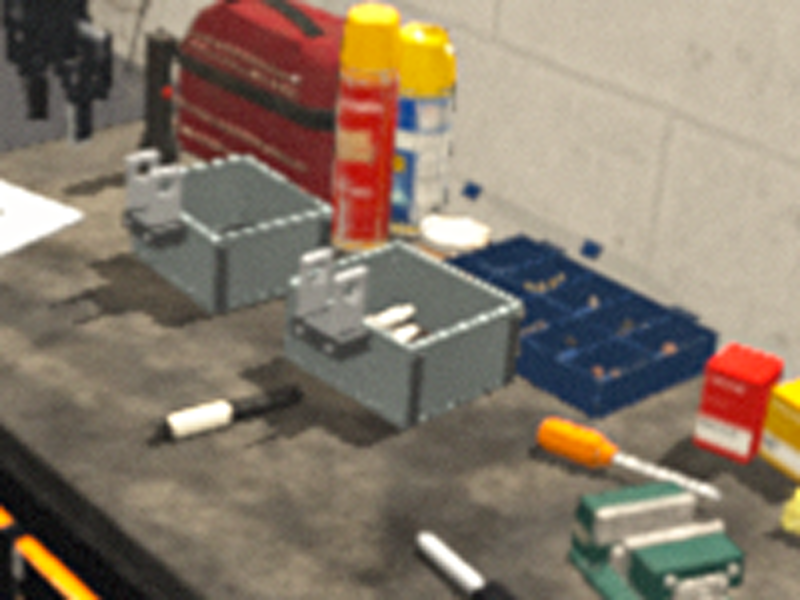

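Marker, case and eye plates are clear in the scene view. The eye corner at crop (366,268), full (291.5,187), matches my predicted (291.9,186.3). Now to the cover grip at (0.461,0.341), yaw 13.7°.

Emit:
jog_arm(steps=[{"delta_rot": [0,0,0],"linear": [0.0093,-0.048,0],"grip": 0.05},{"delta_rot": [0,0,0],"linear": [0.009,-0.048,0],"grip": 0.05},{"delta_rot": [0,0,0],"linear": [0.009,-0.048,0],"grip": 0.05},{"delta_rot": [0,0,0],"linear": [0.008,-0.047,0],"grip": 0.05},{"delta_rot": [0,0,0],"linear": [0.008,-0.047,0],"grip": 0.05},{"delta_rot": [0,0,-6.7],"linear": [0,0,0.04],"grip": 0.05},{"delta_rot": [0,0,-6.7],"linear": [0,0,0.04],"grip": 0.05},{"delta_rot": [0,0,0],"linear": [0,0,0.02],"grip": 0.05},{"delta_rot": [0,0,0],"linear": [0,0,0],"grip": 0.05},{"delta_rot": [0,0,0],"linear": [0,0,0],"grip": 0.05}])

```text
t: 20.2
tool_pos: [0.4634, 0.3368, 0.0856]
tool_rot: [-3.12, -0.363, -0.001]
contact_force: [0.2, -1.0, 0.8]
opening: 0.0499
grip_force: 0.0
```

Run:
```python
from meas import *
go(.461,.3413,.012,13.7)
```

```text
t 20.2 pos [0.4634 0.3368 0.0856] yaw 13.28 tilt [0.04 0.01] shift toolframe [-0.0014 -0.005   0.0736] world d [-0.0024  0.0045 -0.0736] rz -0.42 open 0.049891712082997815
```

Emit:
jog_arm(steps=[{"delta_rot": [0,0,-0.4],"linear": [-0.0014,-0.005,0.03],"grip": 0.05},{"delta_rot": [0,0,0],"linear": [0,0,0.03],"grip": 0.05},{"delta_rot": [0,0,0],"linear": [0,0,0.013],"grip": 0.05},{"delta_rot": [0,0,0],"linear": [0,0,0],"grip": 0.0},{"delta_rot": [0,0,0],"linear": [0,0,0],"grip": 0.0},{"delta_rot": [0,0,0],"linear": [0,0,0],"grip": 0.0},{"delta_rot": [0,0,0],"linear": [0,0,0],"grip": 0.0},{"delta_rot": [0,0,0],"linear": [0,0,0],"grip": 0.0}], newtons=110)

```text
t: 21.0
tool_pos: [0.4612, 0.3428, 0.0143]
tool_rot: [-3.118, -0.377, -0.006]
contact_force: [0.2, -1.2, 7.1]
opening: 0.0163
grip_force: 108.8
```

Emit:
jog_arm(steps=[{"delta_rot": [0,0,0],"linear": [0,0,-0.02],"grip": 0.0},{"delta_rot": [0,0,0],"linear": [0,0,-0.04],"grip": 0.0},{"delta_rot": [0,0,0],"linear": [0,0,-0.04],"grip": 0.0},{"delta_rot": [0,0,6],"linear": [0,0,-0.04],"grip": 0.0},{"delta_rot": [0,0,6],"linear": [0,0,-0.03],"grip": 0.0},{"delta_rot": [0,0,0],"linear": [0,0,0],"grip": 0.0}])

```text
t: 21.6
tool_pos: [0.462, 0.3437, 0.188]
tool_rot: [-3.136, -0.049, -0.015]
contact_force: [0.4, 0.4, -2.2]
opening: 0.0158
grip_force: 107.8
```

Run:
```python
from look import *
go(.608,-.1138,.18,1.5)
im,d=snap("top","t7");a=im[115:260,95:415][:,:,::-1];cv2.imwrite("pics/crop7.png",cv2.resize(a,None,fx=2.5,fy=2.5,interpolation=cv2.INTER_CUBIC))
```

```text
t 21.6 pos [0.462  0.3437 0.188 ] yaw 1.79 tilt [0.54 0.31] shift toolframe [0.1316 0.4618 0.0069] world d [ 0.146  -0.4575 -0.008 ] rz 0.29 open 0.01582471981135609
```

View pics/crop7.png

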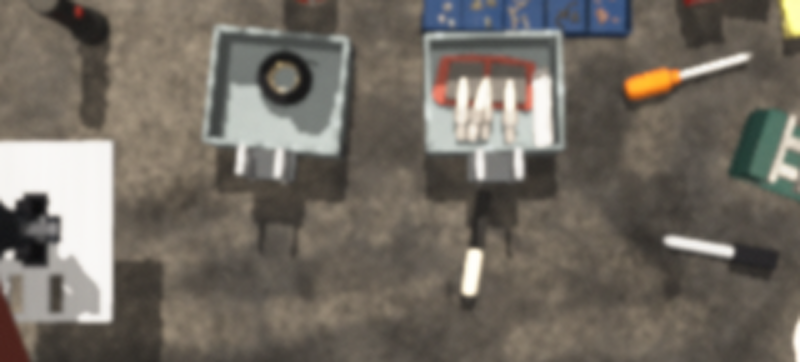

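Cover is lifted level at the left of the crop, slots at the near edge. I carry it over case_2.

Emit:
jog_arm(steps=[{"delta_rot": [0,0,0],"linear": [0.006,0.022,0],"grip": 0.0},{"delta_rot": [0,0,0],"linear": [0.0126,0.044,0],"grip": 0.0},{"delta_rot": [0,0,0],"linear": [0.0126,0.044,0],"grip": 0.0},{"delta_rot": [0,0,0],"linear": [0.0126,0.044,0],"grip": 0.0},{"delta_rot": [0,0,0],"linear": [0.0126,0.044,0],"grip": 0.0},{"delta_rot": [0,0,0],"linear": [0.0126,0.044,0],"grip": 0.0},{"delta_rot": [0,0,0],"linear": [0.0126,0.044,0],"grip": 0.0},{"delta_rot": [0,0,0],"linear": [0.0126,0.044,0],"grip": 0.0},{"delta_rot": [0,0,0],"linear": [0.0126,0.044,0],"grip": 0.0},{"delta_rot": [0,0,0],"linear": [0.0126,0.044,0],"grip": 0.0}])

```text
t: 22.65
tool_pos: [0.5903, -0.0735, 0.1781]
tool_rot: [-3.14, -0.052, 0.008]
contact_force: [1.4, -0.4, -3.1]
opening: 0.016
grip_force: 108.0
```

Emit:
jog_arm(steps=[{"delta_rot": [0,0,0],"linear": [0.0122,0.042,0],"grip": 0.0},{"delta_rot": [0,0,0],"linear": [0,0,0],"grip": 0.0},{"delta_rot": [0,0,0],"linear": [0,0,0],"grip": 0.0},{"delta_rot": [0,0,0],"linear": [0,0,0],"grip": 0.0}])

```text
t: 23.05
tool_pos: [0.604, -0.1125, 0.1794]
tool_rot: [-3.14, -0.051, 0.006]
contact_force: [-0.2, 0.8, -2.8]
opening: 0.016
grip_force: 108.3
```

Run:
```python
from look import *
go(.608,-.1138,.155,1.5)
im,d=snap("top","t8");a=im[90:240,230:430][:,:,::-1];cv2.imwrite("pics/crop8.png",cv2.resize(a,None,fx=3,fy=3,interpolation=cv2.INTER_CUBIC))
im,d=snap("scene","s8");b=im[90:240,180:380][:,:,::-1];cv2.imwrite("pics/crop8.png",np.vstack([cv2.resize(x,None,fx=2.9,fy=2,interpolation=cv2.INTER_CUBIC) if 0 else cv2.resize(x,(400,300),interpolation=cv2.INTER_CUBIC) for x in(a,b)]))
```

```text
t 23.05 pos [ 0.604  -0.1125  0.1794] yaw 1.87 tilt [-0.21  0.09] shift toolframe [0.004  0.0014 0.0244] world d [ 0.004  -0.0013 -0.0244] rz 0.37 open 0.015982992046834326
```

View pics/crop8.png

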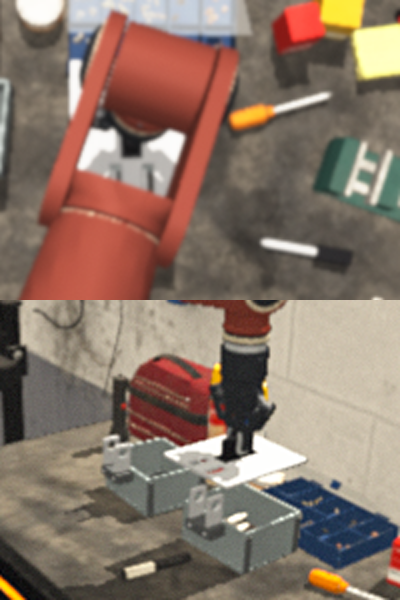

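Scene half of the picture shows the cover hanging level above case_2. I check the cover's corners against the scene view.

Run:
```python
from look import *
z=np.load("pics/s8.npz");im,d=z["im"],z["d"];P=cloud("scene",d)
p=np.array([.604,-.1125]);a=np.radians(1.87);R=np.array([[np.cos(a),-np.sin(a)],[np.sin(a),np.cos(a)]])
C=[[x-.002,y] for x in(-.0885,.0885) for y in(-.075,.075)]
C=(p+np.array(C)@R.T);pc=proj("scene",np.c_[C,np.full(4,.171)]);print("pred",pc.round(1))
Z=P[:,:,2];k=(P[:,:,0]>.48)&(P[:,:,0]<.72)&(P[:,:,1]>-.22)&(P[:,:,1]<0)&(Z>.160)&(Z<.180)&(im.min(2)>120)
print(k.sum(),"z",np.median(Z[k]))
h=cv2.convexHull(np.argwhere(k)[:,::-1].astype(np.int32));q=cv2.approxPolyDP(h,6,True).reshape(-1,2);print("seen",q)
print("world",cast("scene",q,.171).round(4).tolist(),"pred world",C.round(4).tolist())
# tilt of plate
A=np.c_[P[k][:,:2],np.ones(k.sum())];print("plane",np.linalg.lstsq(A,Z[k],rcond=None)[0])
```

```text
pred [[293.3 182.6]
 [261.8 166. ]
 [333.7 168.7]
 [301.6 154.1]]
912 z 0.17043431317631785
seen [[333 170]
 [292 184]
 [262 166]
 [309 158]]
world [[0.6836, -0.1908, 0.171], [0.5065, -0.1954, 0.171], [0.5118, -0.0405, 0.171], [0.6862, -0.0745, 0.171]] pred world [[0.516, -0.1904], [0.5111, -0.0405], [0.6929, -0.1846], [0.688, -0.0347]]
plane [-7.06729779e-05  4.22920419e-03  1.70790934e-01]
```

Emit:
jog_arm(steps=[{"delta_rot": [0,0,0.4],"linear": [0.004,0.0014,0.01],"grip": 0.0},{"delta_rot": [0,0,0],"linear": [0,0,0.02],"grip": 0.0},{"delta_rot": [0,0,0],"linear": [0,0,0.005],"grip": 0.0},{"delta_rot": [0,0,0],"linear": [0,0,0.005],"grip": 0.0},{"delta_rot": [0,0,0],"linear": [0,0,0],"grip": 0.0},{"delta_rot": [0,0,0],"linear": [0,0,0],"grip": 0.0}])

```text
t: 23.75
tool_pos: [0.6097, -0.1149, 0.1424]
tool_rot: [3.141, 0.039, 0.001]
contact_force: [0.3, 0.2, -2.4]
opening: 0.0162
grip_force: 108.3
```

Run:
```python
from look import *
go(.608,-.1138,.135,1.5);o=ctrl.get_obs();print(o["contact_force"],o["wrist_torque"])
im,d=snap("scene","s9");b=im[140:210,240:340][:,:,::-1];cv2.imwrite("pics/crop9.png",cv2.resize(b,(800,560),interpolation=cv2.INTER_CUBIC))
```

```text
t 23.75 pos [ 0.6097 -0.1149  0.1424] yaw 1.41 tilt [ 0.05 -0.01] shift toolframe [-0.0017 -0.0011  0.0074] world d [-0.0017  0.0011 -0.0074] rz -0.09 open 0.016174274853562636
[ 0.25305082  0.18656994 -2.432546  ] [ 0.04175359  0.02197428 -0.00360167]
```

View pics/crop9.png

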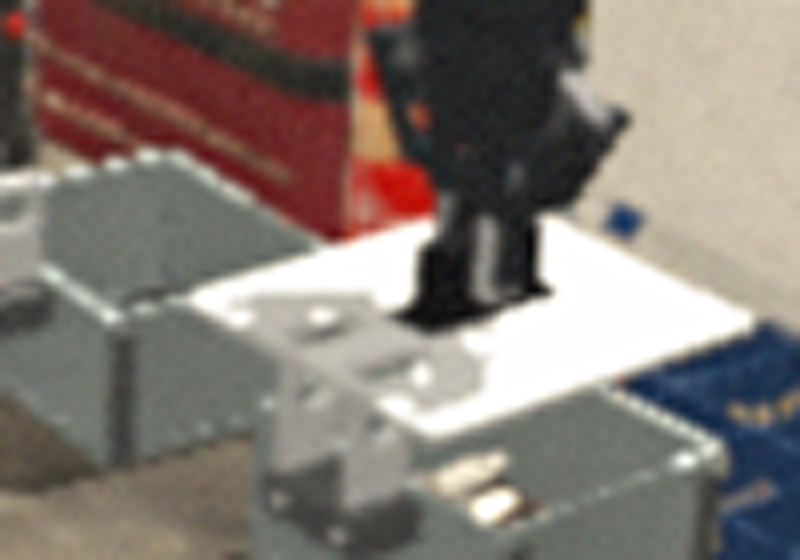

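Slots sit over the two eye plates, at crop (330,320) and (410,365). I lower slowly.

Emit:
jog_arm(steps=[{"delta_rot": [0,0,0],"linear": [-0.0015,-0.001,0],"grip": 0.0},{"delta_rot": [0,0,0],"linear": [0,0,0.004],"grip": 0.0},{"delta_rot": [0,0,0],"linear": [0,0,0.004],"grip": 0.0},{"delta_rot": [0,0,0],"linear": [0,0,0.004],"grip": 0.0},{"delta_rot": [0,0,0],"linear": [0,0,0],"grip": 0.0}])

```text
t: 24.3
tool_pos: [0.6071, -0.1138, 0.1285]
tool_rot: [-3.141, -0.038, 0.003]
contact_force: [-0.6, 0.5, -2.5]
opening: 0.0158
grip_force: 108.3
```

Emit:
jog_arm(steps=[{"delta_rot": [0,0,0],"linear": [0,0,0.006],"grip": 0.0},{"delta_rot": [0,0,0],"linear": [0,0,0.008],"grip": 0.0},{"delta_rot": [0,0,0],"linear": [0,0,0.008],"grip": 0.0},{"delta_rot": [0,0,0],"linear": [0,0,0.008],"grip": 0.0},{"delta_rot": [0,0,0],"linear": [0,0,0.004],"grip": 0.0},{"delta_rot": [0,0,0],"linear": [0,0,0.002],"grip": 0.0},{"delta_rot": [0,0,0],"linear": [0,0,0],"grip": 0.0},{"delta_rot": [0,0,0],"linear": [0,0,0],"grip": 0.0}])

```text
t: 25.1
tool_pos: [0.6081, -0.114, 0.0942]
tool_rot: [3.141, 0.038, 0.001]
contact_force: [-0.6, 0.5, -2.9]
opening: 0.0158
grip_force: 108.3
```

Emit:
jog_arm(steps=[{"delta_rot": [0,0,0],"linear": [0,0,0.003],"grip": 0.0},{"delta_rot": [0,0,0],"linear": [0,0,0.002],"grip": 0.0},{"delta_rot": [0,0,0],"linear": [0,0,0],"grip": 0.0},{"delta_rot": [0,0,0],"linear": [0,0,0],"grip": 0.0}])

```text
t: 25.5
tool_pos: [0.6083, -0.1141, 0.0894]
tool_rot: [3.141, 0.038, 0.002]
contact_force: [-0.2, -0.8, 0.1]
opening: 0.0161
grip_force: 108.8
```

Emit:
jog_arm(steps=[{"delta_rot": [0,0,0],"linear": [0,0,0.001],"grip": 0.0},{"delta_rot": [0,0,0],"linear": [0,0,0],"grip": 0.045},{"delta_rot": [0,0,0],"linear": [0,0,0],"grip": 0.045},{"delta_rot": [0,0,0],"linear": [0,0,0],"grip": 0.045},{"delta_rot": [0,0,0],"linear": [0,0,-0.02],"grip": 0.045},{"delta_rot": [0,0,0],"linear": [0,0,-0.04],"grip": 0.045},{"delta_rot": [0,0,0],"linear": [0,0,-0.045],"grip": 0.045},{"delta_rot": [0,0,0],"linear": [-0.02,0.04,0],"grip": 0.05},{"delta_rot": [0,0,0],"linear": [-0.02,0.04,0],"grip": 0.05},{"delta_rot": [0,0,0],"linear": [-0.02,0.04,0],"grip": 0.05}])

```text
t: 26.5
tool_pos: [0.5503, -0.2364, 0.1934]
tool_rot: [3.141, 0.04, 0.002]
contact_force: [0.4, -0.0, -0.4]
opening: 0.0499
grip_force: 0.0
```

Emit:
jog_arm(steps=[{"delta_rot": [0,0,0],"linear": [-0.02,0.04,0],"grip": 0.05},{"delta_rot": [0,0,0],"linear": [-0.02,0.04,0],"grip": 0.05},{"delta_rot": [0,0,0],"linear": [-0.02,0.045,0],"grip": 0.05},{"delta_rot": [0,0,0],"linear": [0,0.045,0],"grip": 0.05},{"delta_rot": [0,0,0],"linear": [0,0,0],"grip": 0.05},{"delta_rot": [0,0,0],"linear": [0,0,0],"grip": 0.05}])

```text
t: 27.1
tool_pos: [0.4945, -0.4074, 0.1922]
tool_rot: [-3.14, -0.036, 0.001]
contact_force: [0.7, 0.1, 0.8]
opening: 0.0502
grip_force: 0.0
```

Run:
```python
from look import *
go(.453,-.4202,.12,-9)
im,d=snap("top","t10");a=im[105:235,240:420][:,:,::-1];cv2.imwrite("pics/crop10.png",cv2.resize(a,None,fx=4,fy=4,interpolation=cv2.INTER_CUBIC))
P=cloud("top",d);Z=P[:,:,2]
for z0,z1 in((.070,.095),):
    k=box(118,185,250,330)&(Z>z0)&(Z<z1)&(im.min(2)>150);pca(k,.081,"cover");print(np.median(Z[k]),np.percentile(Z[k],[5,95]))
k=box(118,180,250,330)&(Z>.103)&(Z<.135);n,l,s,_=cv2.connectedComponentsWithStats(k.astype(np.uint8))
for i in range(1,n):
    if s[i,4]>10: pca(l==i,.12,"tall");print(P[l==i].mean(0).round(4))
```

```text
t 27.1 pos [ 0.4945 -0.4074  0.1922] yaw 1.3 tilt [-0.03  0.06] shift toolframe [-0.0417  0.0119  0.0722] world d [-0.0415 -0.0128 -0.0722] rz 10.3 open 0.05015585264537363
cover 3011 c [ 0.6178 -0.1137] rect [ 615.8 -112.3] [161.1 152.2] 1.5 yaw -179.8
0.07973438299045671 [0.07631304 0.08292915]
tall 167 c [ 0.6087 -0.1141] rect [ 608.5 -113.4] [57.7 18.2] 1.3 yaw -178.4
[ 0.6097 -0.1146  0.1128]
tall 18 c [ 0.5518 -0.0952] rect [551.8 -95.2] [13.1  5.2] 1.3 yaw -178.7
[ 0.5515 -0.095   0.1234]
tall 15 c [ 0.553  -0.1346] rect [ 552.8 -134.1] [13.   5.2] 1.2 yaw -175.4
[ 0.553  -0.1345  0.1206]
```

View pics/crop10.png

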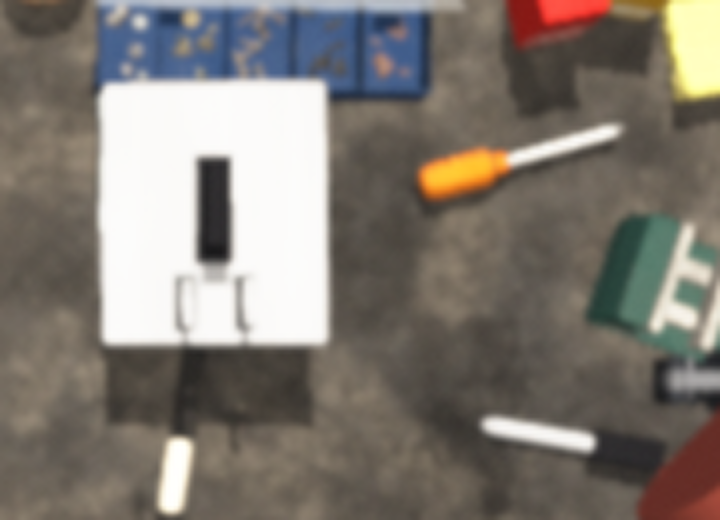

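Cover lies flat at z≈0.080, with eye plates up through both slots at crop (185,303) and (245,303). Pin: shank at (540,435), handle at (625,450). I turn the tool to the pin.

Emit:
jog_arm(steps=[{"delta_rot": [0,0,0],"linear": [-0.0417,0.0119,0],"grip": 0.05},{"delta_rot": [0,0,-8],"linear": [0,0,0],"grip": 0.05},{"delta_rot": [0,0,-8],"linear": [0,0,0],"grip": 0.05},{"delta_rot": [0,0,-8],"linear": [0,0,0],"grip": 0.05},{"delta_rot": [0,0,-8],"linear": [0,0,0],"grip": 0.05},{"delta_rot": [0,0,-8],"linear": [0,0,0],"grip": 0.05},{"delta_rot": [0,0,-8],"linear": [0,0,0],"grip": 0.05},{"delta_rot": [0,0,-8],"linear": [0,0,0],"grip": 0.05},{"delta_rot": [0,0,-8],"linear": [0,0,0],"grip": 0.05},{"delta_rot": [0,0,-8],"linear": [0,0,0.02],"grip": 0.05}])

```text
t: 28.15
tool_pos: [0.4557, -0.4196, 0.1763]
tool_rot: [2.506, 1.884, 0.001]
contact_force: [-0.6, -0.4, -0.2]
opening: 0.0501
grip_force: 0.0
```

Emit:
jog_arm(steps=[{"delta_rot": [0,0,-7.7],"linear": [0,0,0.02],"grip": 0.05},{"delta_rot": [0,0,0],"linear": [0,0,0.04],"grip": 0.05},{"delta_rot": [0,0,0],"linear": [0,0,0.02],"grip": 0.05},{"delta_rot": [0,0,0],"linear": [0,0,0],"grip": 0.05},{"delta_rot": [0,0,0],"linear": [0,0,0],"grip": 0.05}])

```text
t: 28.65
tool_pos: [0.4541, -0.4187, 0.0932]
tool_rot: [-2.385, -2.044, -0.0]
contact_force: [0.0, 0.5, 0.6]
opening: 0.0501
grip_force: 0.0
```

Run:
```python
from look import *
go(.453,-.4202,.003,81.2);print(ctrl.get_obs()["q"].round(2))
z=np.load("pics/t10.npz");im=z["im"];b=box(200,230,352,412)
k=b&(im.min(2)>140);n,l,s,_=cv2.connectedComponentsWithStats(k.astype(np.uint8));i=1+s[1:,4].argmax();pca(l==i,.010,"shank")
im,d=snap("scene","s10");print(proj("scene",[.453,-.4202,.009]).round(1));b=im[150:330,230:430][:,:,::-1];cv2.imwrite("pics/crop11.png",cv2.resize(b,None,fx=3,fy=3,interpolation=cv2.INTER_CUBIC))
P=cloud("scene",d);k=(P[:,:,2]>.004)&(P[:,:,2]<.022)&(np.hypot(P[:,:,0]-.453,P[:,:,1]+.42)<.06)&(im.max(2)<80);q=P[k];print(k.sum(),q.mean(0),cv2.minAreaRect((q[:,:2]*1000).astype(np.float32)))
```

```text
t 28.65 pos [ 0.4541 -0.4187  0.0932] yaw 81.19 tilt [0.   0.01] shift toolframe [-0.0017 -0.0009  0.0902] world d [-0.0011 -0.0015 -0.0902] rz -0.01 open 0.05009314314417635
[-0.87  0.16  1.74  0.    1.24 -0.71]
shank 136 c [ 0.4628 -0.357 ] rect [ 462.9 -356.6] [78.6 14.1] 80.9 yaw -99.0
[[327.1 272.5]]
133 [ 0.44522925 -0.42275299  0.01412533] ((448.2351989746094, -419.25738525390625), (49.27313232421875, 23.508607864379883), 80.94197082519531)
```

View pics/crop11.png

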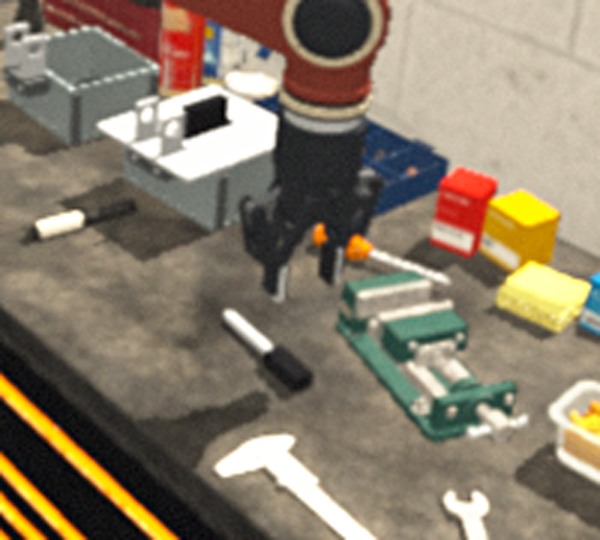

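Scene view confirms the handle at crop (290,368), full (326.7,272.7), against the predicted (327.1,272.5). I grip it.

Emit:
jog_arm(steps=[{"delta_rot": [0,0,0],"linear": [-0.0017,-0.0009,0.045],"grip": 0.05},{"delta_rot": [0,0,0],"linear": [0,0,0.03],"grip": 0.05},{"delta_rot": [0,0,0],"linear": [0,0,0.013],"grip": 0.05},{"delta_rot": [0,0,0],"linear": [0,0,0],"grip": 0.0},{"delta_rot": [0,0,0],"linear": [0,0,0],"grip": 0.0},{"delta_rot": [0,0,0],"linear": [0,0,0],"grip": 0.0},{"delta_rot": [0,0,0],"linear": [0,0,0],"grip": 0.0},{"delta_rot": [0,0,0],"linear": [0,0,0],"grip": 0.0}], newtons=70)

```text
t: 29.5
tool_pos: [0.4536, -0.4226, 0.007]
tool_rot: [2.384, 2.039, 0.0]
contact_force: [-0.5, 0.0, 4.2]
opening: 0.0202
grip_force: 70.0
```

Run:
```python
from look import *
go(.5475,-.2605,.109,91.5)
```

```text
t 29.5 pos [ 0.4536 -0.4226  0.007 ] yaw 81.09 tilt [ 0.16 -0.18] shift toolframe [ 0.1745  0.068  -0.1022] world d [0.0939 0.1621 0.102 ] rz -10.41 open 0.020175323355531842
```

Emit:
jog_arm(steps=[{"delta_rot": [0,0,0],"linear": [0,0,-0.03],"grip": 0.0},{"delta_rot": [0,0,0],"linear": [0,0,-0.04],"grip": 0.0},{"delta_rot": [0,0,-5.2],"linear": [0,0,-0.032],"grip": 0.0},{"delta_rot": [0,0,-5.2],"linear": [0,0,0],"grip": 0.0},{"delta_rot": [0,0,0],"linear": [0.033,0.02,0],"grip": 0.0},{"delta_rot": [0,0,0],"linear": [0.033,0.02,0],"grip": 0.0},{"delta_rot": [0,0,0],"linear": [0.033,0.02,0],"grip": 0.0},{"delta_rot": [0,0,0],"linear": [0.033,0.02,0],"grip": 0.0},{"delta_rot": [0,0,0],"linear": [0.02,0.019,0],"grip": 0.0},{"delta_rot": [0,0,0],"linear": [0,0,0],"grip": 0.0}])

```text
t: 30.5
tool_pos: [0.5488, -0.2639, 0.1068]
tool_rot: [-2.187, -2.255, -0.001]
contact_force: [-0.4, -0.5, -0.9]
opening: 0.0198
grip_force: 69.3
```

Emit:
jog_arm(steps=[{"delta_rot": [0,0,0],"linear": [0,0,0],"grip": 0.0},{"delta_rot": [0,0,0],"linear": [0,0,0],"grip": 0.0}])

```text
t: 30.7
tool_pos: [0.5468, -0.2673, 0.1067]
tool_rot: [-2.193, -2.249, 0.001]
contact_force: [0.3, 0.0, -1.9]
opening: 0.02
grip_force: 69.3
```

Run:
```python
from look import *
go(.5482,-.2565,.107,91.5)
for n in("top","scene"):
    im,d=snap(n,n[0]+"11");P=cloud(n,d);k=(np.abs(P[:,:,0]-.546)<.03)&(P[:,:,1]>-.24)&(P[:,:,1]<-.142)&(P[:,:,2]>.092)&(P[:,:,2]<.13);q=P[k];print(n,k.sum(),q.mean(0).round(4))
    if k.sum()>20: print(" y range",np.percentile(q[:,1],[2,98]).round(4),"x fit",np.polyfit(q[:,1]+.2,q[:,0],1).round(4),"z fit",np.polyfit(q[:,1]+.2,q[:,2],1).round(4))
    print(proj(n,[[.5445,-.1155,.109],[.5445,-.1385,.109],[.5465,-.18,.109]]).round(1).tolist())
t=np.load("pics/t11.npz")["im"];s=np.load("pics/s11.npz")["im"]
cv2.imwrite("pics/crop12.png",np.hstack([cv2.resize(x[:,:,::-1],(400,400),interpolation=cv2.INTER_CUBIC) for x in(t[130:210,270:350],s[160:220,265:325])]))
```

```text
t 30.7 pos [ 0.5468 -0.2673  0.1067] yaw 91.46 tilt [-0.03 -0.01] shift toolframe [ 0.0108  0.0016 -0.0003] world d [0.0014 0.0108 0.0003] rz -0.04 open 0.020024341525001262
top 133 [ 0.5459 -0.2012  0.1102]
 y range [-0.2373 -0.1643] x fit [-0.0692  0.5458] z fit [-0.0334  0.1101]
[[293.4, 179.8], [302.2, 180.0], [318.1, 179.7]]
scene 71 [ 0.5383 -0.2007  0.1082]
 y range [-0.2353 -0.164 ] x fit [-0.0384  0.5383] z fit [-0.067   0.1082]
[[283.6, 189.3], [288.2, 192.0], [297.3, 196.9]]
```

View pics/crop12.png

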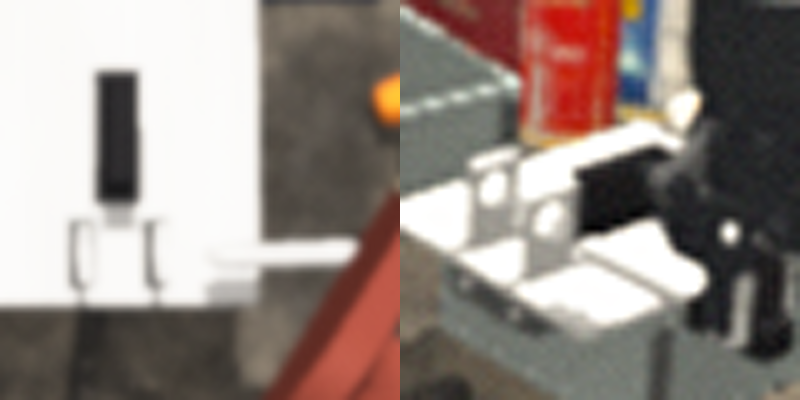

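The shank lies right of the eyes in both halves; the hole of the right eye is at scene ≈(287.2,192.7). I refine the shank axis with a few averaged frames.

Run:
```python
from look import *
D=np.median([ctrl.get_image("top")[1] for _ in range(8)],0).astype(np.float32)
P=cloud("top",D);k=(np.abs(P[:,:,0]-.546)<.012)&(P[:,:,1]>-.235)&(P[:,:,1]<-.150)&(P[:,:,2]>.09)&(P[:,:,2]<.13)
for u in range(295,345):
    q=P[:,u][k[:,u]]
    if len(q): print(u,"y",q[:,1].mean().round(4),"n",len(q),"x",q[:,0].mean().round(4),"ztop",q[:,2].max().round(4),end=" | ")
print()
q=P[(np.abs(P[:,:,0]-.544)<.02)&(P[:,:,2]>.118)&(P[:,:,2]<.135)&(np.abs(P[:,:,1]+.115)<.03)];print("eye z",np.median(q[:,2]))
b=P[(np.abs(P[:,:,0]-.4)<.05)&(np.abs(P[:,:,1]+.25)<.05)];print("bench",np.median(b[:,2]))
S=np.median([ctrl.get_image("scene")[1] for _ in range(8)],0).astype(np.float32)
Q=cloud("scene",S);k=(np.abs(Q[:,:,0]-.543)<.015)&(Q[:,:,1]>-.24)&(Q[:,:,1]<-.150)&(Q[:,:,2]>.095)&(Q[:,:,2]<.125);q=Q[k]
for y in np.arange(-.235,-.15,.01):
    w=np.abs(q[:,1]-y)<.005
    if w.sum()>2: print(round(y,3),w.sum(),q[w].mean(0).round(4))
e=Q[(np.abs(Q[:,:,1]+.137)<.008)&(Q[:,:,2]>.09)&(Q[:,:,2]<.13)&(np.abs(Q[:,:,0]-.544)<.02)];print("eye face scene",len(e),e.mean(0),e.max(0),e.min(0))
```

```text
311 y -0.1617 n 2 x 0.544 ztop 0.1077 | 312 y -0.1643 n 4 x 0.544 ztop 0.1091 | 313 y -0.1668 n 4 x 0.544 ztop 0.1101 | 314 y -0.1694 n 4 x 0.5441 ztop 0.1097 | 315 y -0.1719 n 4 x 0.5441 ztop 0.1098 | 316 y -0.1745 n 4 x 0.5441 ztop 0.1105 | 317 y -0.1771 n 4 x 0.5442 ztop 0.1104 | 318 y -0.1797 n 4 x 0.5442 ztop 0.1108 | 319 y -0.1823 n 4 x 0.5443 ztop 0.1109 | 320 y -0.1853 n 5 x 0.5459 ztop 0.1117 | 321 y -0.1876 n 5 x 0.5458 ztop 0.1108 | 322 y -0.1901 n 5 x 0.5458 ztop 0.111 | 323 y -0.1927 n 5 x 0.5459 ztop 0.1119 | 324 y -0.1953 n 5 x 0.5459 ztop 0.1114 | 325 y -0.1979 n 5 x 0.546 ztop 0.1108 | 326 y -0.2006 n 5 x 0.5461 ztop 0.1119 | 327 y -0.2031 n 5 x 0.5461 ztop 0.1115 | 328 y -0.2056 n 5 x 0.5461 ztop 0.112 | 329 y -0.2083 n 5 x 0.5462 ztop 0.1126 | 330 y -0.2108 n 5 x 0.5462 ztop 0.1128 | 331 y -0.2134 n 5 x 0.5463 ztop 0.1122 | 332 y -0.216 n 5 x 0.5464 ztop 0.1128 | 333 y -0.2186 n 5 x 0.5464 ztop 0.1134 | 334 y -0.2213 n 5 x 0.5465 ztop 0.1124 | 335 y -0.2239 n 5 x 0.5466 ztop 0.1127 | 336 y -0.2264 n 5 x 0.5467 ztop 0.1128 | 337 y -0.2291 n 5 x 0.5467 ztop 0.1129 | 338 y -0.2315 n 5 x 0.5467 ztop 0.1147 | 339 y -0.2339 n 3 x 0.5494 ztop 0.113 | 
eye z 0.12388786288825221
bench 0.4585259982171618
-0.235 5 [ 0.5395 -0.2339  0.1105]
-0.225 9 [ 0.5401 -0.2255  0.11  ]
-0.215 10 [ 0.5398 -0.2153  0.1086]
-0.205 11 [ 0.5394 -0.2056  0.1085]
-0.195 11 [ 0.5388 -0.1943  0.1074]
-0.185 10 [ 0.5381 -0.1845  0.1069]
-0.175 10 [ 0.5383 -0.1743  0.1072]
-0.165 5 [ 0.5368 -0.1661  0.1062]
eye face scene 75 [ 0.53904341 -0.13694647  0.10869042] [ 0.55588517 -0.12978463  0.12448949] [ 0.52553533 -0.1400272   0.09116169]
```

The pin droops about 2.7° nose-down. I tilt it up and recheck.

Emit:
jog_arm(steps=[{"delta_rot": [0,1.4,0],"linear": [0,0,0],"grip": 0.0},{"delta_rot": [0,1.4,0],"linear": [0,0,0.0005],"grip": 0.0},{"delta_rot": [0,0,0],"linear": [0,0,0],"grip": 0.0},{"delta_rot": [0,0,0],"linear": [0,0,0],"grip": 0.0}])

```text
t: 32.0
tool_pos: [0.5473, -0.2671, 0.1062]
tool_rot: [-2.168, -2.224, -0.053]
contact_force: [0.0, -0.1, -1.4]
opening: 0.0203
grip_force: 69.4
```

```bash
cat > pin.py <<'E'
from look import *
D=np.median([ctrl.get_image("top")[1] for _ in range(6)],0).astype(np.float32)
P=cloud("top",D);k=(np.abs(P[:,:,0]-.546)<.012)&(P[:,:,1]>-.235)&(P[:,:,1]<-.145)&(P[:,:,2]>.09)&(P[:,:,2]<.13)
L=np.array([[P[:,u][k[:,u]][:,1].mean(),P[:,u][k[:,u]][:,0].mean(),P[:,u][k[:,u]][:,2].max()] for u in range(295,345) if k[:,u].sum()>3])
f=np.polyfit(L[:,0]+.1385,L[:,2],1);g=np.polyfit(L[:,0]+.1155,L[:,1],1)
print("tip y",L[:,0].max(),"z axis: slope,at eye outer face",f[0].round(4),(f[1]+.0011-.006).round(4),"x slope, at eyes",g.round(4))
go(.5482,-.2565,.107,91.5);print(ctrl.get_obs()["contact_force"].round(1))
E
python3 pin.py
```

```text
tip y -0.16384976613413138 z axis: slope,at eye outer face -0.0139 0.1088 x slope, at eyes [-0.0491  0.5419]
t 32.3 pos [ 0.5474 -0.2666  0.1063] yaw 91.51 tilt [-0.07  2.8 ] shift toolframe [ 0.0101  0.0011 -0.0002] world d [0.0008 0.0101 0.0007] rz 0.01 open 0.020277765060755223
[ 0.   0.  -1.3]
```

Emit:
jog_arm(steps=[{"delta_rot": [0,0,0.6],"linear": [0.006,0.0008,0.0003],"grip": 0.0},{"delta_rot": [0,0,0],"linear": [0.006,0,0.0003],"grip": 0.0},{"delta_rot": [0,0,0],"linear": [0.006,0,0.0003],"grip": 0.0},{"delta_rot": [0,0,0],"linear": [0.005,0,0.00025],"grip": 0.0},{"delta_rot": [0,0,0],"linear": [0.005,0,0.00025],"grip": 0.0},{"delta_rot": [0,0,0],"linear": [0.004,0,0.0002],"grip": 0.0},{"delta_rot": [0,0,0],"linear": [0,0,0],"grip": 0.0}])

```text
t: 33.0
tool_pos: [0.5476, -0.234, 0.1062]
tool_rot: [-2.178, -2.214, -0.053]
contact_force: [-0.4, -0.0, -1.1]
opening: 0.0198
grip_force: 69.4
```

```bash
python3 pin.py
```

```text
tip y -0.14524061606466154 z axis: slope,at eye outer face -0.001 0.1099 x slope, at eyes [-0.0595  0.5439]
t 33.3 pos [ 0.5476 -0.2349  0.1063] yaw 90.88 tilt [-0.07  2.79] shift toolframe [-0.0216  0.0002 -0.0017] world d [ 0.0006 -0.0216  0.0007] rz -0.62 open 0.020343540177007447
[ 0.1 -0.2 -1.3]
```

Emit:
jog_arm(steps=[{"delta_rot": [0,0,0],"linear": [0.006,0,0.0006],"grip": 0.0},{"delta_rot": [0,0,0],"linear": [0.006,0,0.0003],"grip": 0.0},{"delta_rot": [0,0,0],"linear": [0.006,0,0.0003],"grip": 0.0},{"delta_rot": [0,0,0],"linear": [0.005,0,0.00025],"grip": 0.0},{"delta_rot": [0,0,0],"linear": [0.005,0,0.00025],"grip": 0.0},{"delta_rot": [0,0,0],"linear": [0.005,0,0.00025],"grip": 0.0},{"delta_rot": [0,0,0],"linear": [0.005,0,0.00025],"grip": 0.0},{"delta_rot": [0,0,0],"linear": [0,0,0],"grip": 0.0}])

```text
t: 34.1
tool_pos: [0.547, -0.1959, 0.1059]
tool_rot: [-2.178, -2.214, -0.053]
contact_force: [-0.5, -0.8, -0.7]
opening: 0.0202
grip_force: 69.4
```

Emit:
jog_arm(steps=[{"delta_rot": [0,0,0],"linear": [0.006,0,0.0003],"grip": 0.0},{"delta_rot": [0,0,0],"linear": [0.006,0,0.0003],"grip": 0.0},{"delta_rot": [0,0,0],"linear": [0.006,0,0.0003],"grip": 0.0},{"delta_rot": [0,0,0],"linear": [0.004,0,0.0002],"grip": 0.0},{"delta_rot": [0,0,0],"linear": [0.003,0,0.00015],"grip": 0.0},{"delta_rot": [0,0,0],"linear": [0,0,0],"grip": 0.0}])

```text
t: 34.7
tool_pos: [0.5466, -0.1711, 0.1059]
tool_rot: [-2.178, -2.214, -0.053]
contact_force: [-0.1, 0.3, -1.1]
opening: 0.0197
grip_force: 69.4
```

Emit:
jog_arm(steps=[{"delta_rot": [0,0,0],"linear": [0.002,0,0.0001],"grip": 0.0},{"delta_rot": [0,0,0],"linear": [0.001,0,0],"grip": 0.0},{"delta_rot": [0,0,0],"linear": [0,0,0],"grip": 0.0}])

```text
t: 35.0
tool_pos: [0.5466, -0.1685, 0.106]
tool_rot: [-2.179, -2.213, -0.053]
contact_force: [-0.3, 0.8, -2.0]
opening: 0.0201
grip_force: 69.4
```

Emit:
jog_arm(steps=[{"delta_rot": [0,0,0],"linear": [0.001,0,0],"grip": 0.0},{"delta_rot": [0,0,0],"linear": [0.001,0,0],"grip": 0.0},{"delta_rot": [0,0,0],"linear": [0.001,0,0.0001],"grip": 0.0},{"delta_rot": [0,0,0],"linear": [0,0,0],"grip": 0.0}])

```text
t: 35.4
tool_pos: [0.5466, -0.1675, 0.1062]
tool_rot: [-2.182, -2.216, -0.048]
contact_force: [0.3, -7.0, -1.8]
opening: 0.0201
grip_force: 69.3
```

Emit:
jog_arm(steps=[{"delta_rot": [0,0,0],"linear": [0.001,0,0],"grip": 0.0},{"delta_rot": [0,0,0],"linear": [0.001,0,0.0001],"grip": 0.0},{"delta_rot": [0,0,0],"linear": [0,0,0],"grip": 0.0}])

```text
t: 35.7
tool_pos: [0.5466, -0.1674, 0.1064]
tool_rot: [-2.184, -2.218, -0.044]
contact_force: [-0.1, -13.0, -4.2]
opening: 0.0199
grip_force: 69.2
```

Emit:
jog_arm(steps=[{"delta_rot": [0,0,0],"linear": [0,0,0],"grip": 0.05},{"delta_rot": [0,0,0],"linear": [0,0,0],"grip": 0.05},{"delta_rot": [0,0,0],"linear": [0,0,0],"grip": 0.05},{"delta_rot": [0,0,0],"linear": [0,0,-0.02],"grip": 0.05},{"delta_rot": [0,0,0],"linear": [0,0,-0.04],"grip": 0.05},{"delta_rot": [0,0,0],"linear": [0,0,-0.045],"grip": 0.05},{"delta_rot": [0,0,0],"linear": [-0.045,0,0],"grip": 0.05},{"delta_rot": [0,0,0],"linear": [-0.045,0,0],"grip": 0.05},{"delta_rot": [0,0,0],"linear": [-0.045,0,0],"grip": 0.05},{"delta_rot": [0,0,0],"linear": [-0.045,0,0],"grip": 0.05}])

```text
t: 36.7
tool_pos: [0.5497, -0.3496, 0.2023]
tool_rot: [-2.178, -2.215, -0.054]
contact_force: [1.3, -0.7, 0.5]
opening: 0.0498
grip_force: 0.0
```

Run:
```python
from look import *
t,d=snap("top","t13");s,_=snap("scene","s13");items(t,d,xr=(.3,.52))
P=cloud("top",d);k=box(160,200,290,340)&(P[:,:,2]>.105)&(t.max(2)<90);q=P[k]
if k.any(): print("handle",k.sum(),q.mean(0).round(4),np.percentile(q[:,1],[3,97]).round(4))
cv2.imwrite("pics/crop13.png",np.hstack([cv2.resize(x[:,:,::-1],(400,400),interpolation=cv2.INTER_CUBIC) for x in(t[120:220,250:350],s[145:225,255:335])]))
```

```text
278 c [ 0.4541 -0.0998] mid [ 0.456  -0.1001] yaw -7.4 L 0.129
   hmax [19, 1099, 1099, 19, 20, 17, 18] n [39, 44, 45, 38, 38, 36, 38]
handle 164 [ 0.5548 -0.1508  0.1315] [-0.1867 -0.1078]
```

View pics/crop13.png

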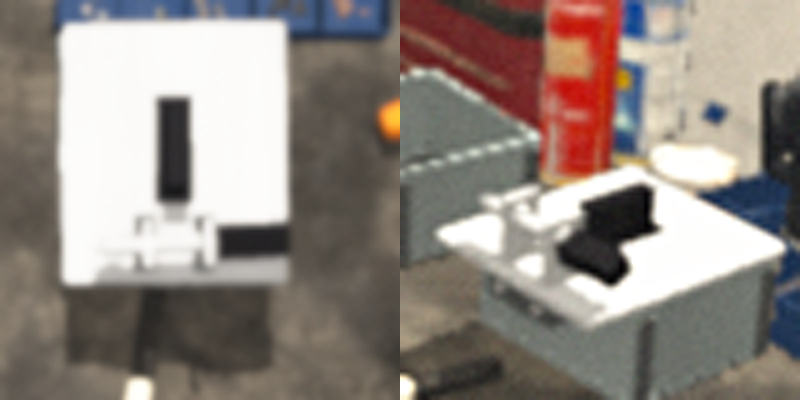

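Run:
```python
from look import *
z=np.load("pics/t13.npz");t,d=z["im"],z["d"];P=cloud("top",d);g=t.max(2)
print("handle end face pred top/bottom edge",proj("top",[[.545,-.1385,.118],[.545,-.1885,.118],[.5445,-.1385,.125],[.5445,-.1325,.125],[.5445,-.1385,.109]]).round(1).tolist())
for r in range(177,184): print(r,[int(x) for x in g[r,294:326]])
k=np.zeros(g.shape,bool);k[176:186,302:326]=1;k&=(g<110)
r,c=np.nonzero(k);X=cast("top",np.c_[c,r],.118);print(cv2.minAreaRect((X[:,:2]*1000).astype(np.float32)),P[k][:,2].mean())
im=np.load("pics/s13.npz");Q=cloud("scene",im["d"]);b=im["im"].max(2)<90
k=b&(np.abs(Q[:,:,0]-.545)<.022)&(Q[:,:,1]<-.13)&(Q[:,:,1]>-.21)&(Q[:,:,2]>.095);q=Q[k];print("scene handle",k.sum(),q.min(0),q.max(0))
```

```text
handle end face pred top/bottom edge [[302.6, 179.6], [321.8, 180.1], [302.8, 179.6], [300.5, 179.5], [302.2, 180.0]]
177 [249, 249, 249, 246, 230, 192, 198, 235, 241, 212, 137, 87, 71, 64, 63, 62, 61, 59, 56, 54, 53, 54, 53, 52, 49, 49, 50, 54, 70, 82, 89, 88]
178 [249, 250, 250, 248, 242, 228, 221, 239, 242, 212, 130, 65, 45, 42, 42, 41, 40, 39, 40, 39, 39, 40, 38, 39, 38, 39, 40, 47, 66, 82, 86, 86]
179 [250, 250, 250, 250, 249, 243, 235, 242, 244, 218, 137, 66, 41, 38, 37, 38, 37, 37, 37, 37, 37, 37, 37, 36, 37, 37, 38, 46, 64, 81, 87, 88]
180 [249, 249, 249, 249, 248, 244, 237, 243, 245, 222, 144, 70, 39, 36, 37, 36, 36, 36, 37, 36, 37, 36, 36, 37, 37, 36, 38, 45, 64, 80, 86, 87]
181 [243, 242, 242, 241, 238, 232, 228, 239, 243, 221, 144, 70, 41, 36, 36, 36, 37, 36, 36, 35, 36, 36, 37, 37, 36, 36, 38, 46, 64, 81, 87, 87]
182 [235, 235, 234, 229, 216, 197, 202, 233, 240, 219, 143, 70, 41, 38, 39, 38, 39, 38, 39, 40, 39, 40, 40, 40, 42, 43, 43, 52, 69, 83, 88, 89]
183 [242, 241, 240, 232, 202, 165, 177, 226, 238, 217, 145, 77, 53, 53, 57, 58, 58, 58, 57, 59, 65, 69, 70, 71, 73, 77, 81, 80, 84, 88, 90, 90]
((543.5399169921875, -170.7894744873047), (23.469039916992188, 51.87152862548828), 1.163859486579895) 0.09846086693424681
scene handle 92 [ 0.52761878 -0.1906812   0.09596044] [ 0.5519037  -0.1395633   0.11927848]
```

The far end matches home (321.9 px against 321.8), but the pin could sit 1–2 mm out. I nudge the handle's rear with closed fingers to be sure.

Emit:
jog_arm(steps=[{"delta_rot": [0,-2.8,0],"linear": [0,0,0],"grip": 0.0},{"delta_rot": [0,0,0],"linear": [0.03,0,0],"grip": 0.0},{"delta_rot": [0,0,0],"linear": [0.03,0,0.01],"grip": 0.0},{"delta_rot": [0,0,0],"linear": [0.04,0,0.02],"grip": 0.0},{"delta_rot": [0,0,0],"linear": [0,0,0.04],"grip": 0.0},{"delta_rot": [0,0,0],"linear": [0,0,0.025],"grip": 0.0},{"delta_rot": [0,0,0],"linear": [0,0,0],"grip": 0.0},{"delta_rot": [0,0,0],"linear": [0,0,0],"grip": 0.0}])

```text
t: 37.6
tool_pos: [0.548, -0.2478, 0.1074]
tool_rot: [-2.203, -2.239, 0.0]
contact_force: [-0.4, -0.2, 0.5]
opening: -0.0002
grip_force: 0.0
```

Run:
```python
from meas import *
go(.5465,-.205,.100,91)
```

```text
t 37.6 pos [ 0.548  -0.2478  0.1074] yaw 90.93 tilt [-0.04  0.03] shift toolframe [ 0.0428 -0.0008  0.0074] world d [-0.0015  0.0428 -0.0074] rz -0.07 open -0.00021586403166399783
```

Emit:
jog_arm(steps=[{"delta_rot": [0,0,0],"linear": [0.02,-0.001,0.007],"grip": 0.0},{"delta_rot": [0,0,0],"linear": [0.015,0,0],"grip": 0.0},{"delta_rot": [0,0,0],"linear": [0.004,0,0],"grip": 0.0},{"delta_rot": [0,0,0],"linear": [0.003,0,0],"grip": 0.0},{"delta_rot": [0,0,0],"linear": [0,0,0],"grip": 0.0}])

```text
t: 38.1
tool_pos: [0.5465, -0.2062, 0.1007]
tool_rot: [2.203, 2.239, -0.0]
contact_force: [-0.4, 1.0, -0.7]
opening: 0.0003
grip_force: 0.0
```

Emit:
jog_arm(steps=[{"delta_rot": [0,0,0],"linear": [0.002,0,0],"grip": 0.0},{"delta_rot": [0,0,0],"linear": [0.001,0,0],"grip": 0.0},{"delta_rot": [0,0,0],"linear": [0,0,0],"grip": 0.0}])

```text
t: 38.4
tool_pos: [0.5461, -0.2036, 0.1001]
tool_rot: [-2.204, -2.238, 0.001]
contact_force: [0.3, -0.7, 0.2]
opening: -0.0
grip_force: 0.0
```

Emit:
jog_arm(steps=[{"delta_rot": [0,0,0],"linear": [0.0015,0,0],"grip": 0.0},{"delta_rot": [0,0,0],"linear": [0.0015,0,0],"grip": 0.0},{"delta_rot": [0,0,0],"linear": [0,0,0],"grip": 0.0}])

```text
t: 38.7
tool_pos: [0.5461, -0.2003, 0.1]
tool_rot: [-2.204, -2.239, 0.001]
contact_force: [0.1, 0.0, -0.5]
opening: 0.0003
grip_force: 0.0
```

Emit:
jog_arm(steps=[{"delta_rot": [0,0,0],"linear": [0.001,0,0],"grip": 0.0},{"delta_rot": [0,0,0],"linear": [0,0,0],"grip": 0.0}])

```text
t: 38.9
tool_pos: [0.546, -0.1998, 0.1002]
tool_rot: [2.204, 2.239, -0.002]
contact_force: [-0.9, -1.3, 0.0]
opening: -0.0002
grip_force: 0.7
```

Emit:
jog_arm(steps=[{"delta_rot": [0,0,0],"linear": [0.001,0,0],"grip": 0.0},{"delta_rot": [0,0,0],"linear": [0.001,0,0],"grip": 0.0},{"delta_rot": [0,0,0],"linear": [0,0,0],"grip": 0.0}])

```text
t: 39.2
tool_pos: [0.5459, -0.1995, 0.1004]
tool_rot: [2.202, 2.237, -0.006]
contact_force: [-0.8, -7.5, -1.9]
opening: -0.0002
grip_force: 3.7
```

Emit:
jog_arm(steps=[{"delta_rot": [0,0,0],"linear": [0.001,0,0],"grip": 0.0},{"delta_rot": [0,0,0],"linear": [0,0,0],"grip": 0.0}])

```text
t: 39.4
tool_pos: [0.5459, -0.1994, 0.1006]
tool_rot: [2.201, 2.236, -0.008]
contact_force: [-2.9, -11.2, -1.1]
opening: 0.0001
grip_force: 5.0
```

It stops solid with the handle's rear at y≈-0.1885, which is home. I retreat, take a last look and hand in.

Emit:
jog_arm(steps=[{"delta_rot": [0,0,0],"linear": [-0.02,0,0],"grip": 0.0},{"delta_rot": [0,0,0],"linear": [-0.045,0,-0.01],"grip": 0.0},{"delta_rot": [0,0,0],"linear": [-0.04,0,-0.03],"grip": 0.0},{"delta_rot": [0,0,0],"linear": [-0.04,0,-0.03],"grip": 0.0},{"delta_rot": [0,0,0],"linear": [0,0,-0.03],"grip": 0.0},{"delta_rot": [0,0,0],"linear": [0,0,0],"grip": 0.0},{"delta_rot": [0,0,0],"linear": [0,0,0],"grip": 0.0}])

```text
t: 40.1
tool_pos: [0.5487, -0.3414, 0.2007]
tool_rot: [2.204, 2.238, 0.001]
contact_force: [0.4, 0.5, -1.3]
opening: 0.0001
grip_force: 0.0
```

Run:
```python
from look import *
t,d=snap("top","t14");g=t.max(2);print([int(x) for x in g[180,298:326]])
P=cloud("top",d);k=box(118,185,250,330)&(P[:,:,2]>.07)&(P[:,:,2]<.095)&(t.min(2)>150);print("cover z",np.median(P[k][:,2]));items(t,d,xr=(.3,.52))
z=np.load("pics/s13.npz")
im,dd=snap("scene","s14");Q=cloud("scene",dd);b=im.max(2)<90
k=b&(np.abs(Q[:,:,0]-.545)<.022)&(Q[:,:,1]<-.13)&(Q[:,:,1]>-.21)&(Q[:,:,2]>.095);print(Q[k].min(0),Q[k].max(0));go(.5,-.3,.2)
print(ctrl.finish_job())
```

```text
[248, 244, 237, 243, 245, 222, 144, 70, 40, 37, 36, 36, 36, 37, 36, 36, 36, 36, 37, 36, 37, 36, 38, 52, 73, 86, 88, 87]
cover z 0.0798760014190277
280 c [ 0.4541 -0.0998] mid [ 0.456  -0.1001] yaw -7.2 L 0.129
   hmax [21, 20, 19, 19, 18, 20, 18] n [40, 44, 45, 39, 36, 38, 38]
[ 0.5274693  -0.1906522   0.09527083] [ 0.54977639 -0.14225129  0.11853727]
t 40.2 pos [ 0.5477 -0.3402  0.1981] yaw 90.94 tilt [-0.16  0.13] shift toolframe [ 0.041  -0.0471 -0.0017] world d [-0.0477  0.0402  0.0019] rz None open -6.49193109488635e-06
the job is handed in; nothing more can be done
None
```

The job is handed in at 40 s: all four spark plugs and the feeler gauge are in the right case (case_2, with the brake pad), its cover lies flat with both eye plates through the slots, the pin is pushed home against the eye plate, the hex key set was not on the bench today, and the marker and tape roll were left where they lay.

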